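Turn over, inspect and feed die-cast covers

TASK

Turn each cast cover over and look inside: lay those with no boss in the middle in the grey reject tray, hollow side up. Put the sound ones hollow side up in the channel's open lane and feed them with the push stick until every one is wholly under the clear guard, then lay the stick back upright on its rubber mat. Leave the meter, jar and dish alone.

Things in the scene. Friction and masses are not known exactly. Their poses are not given: they have to be found in the camera images.
- cover1: Plain die-cast aluminium cover, a rectangular pan 68 x 46 x 30 mm, 0.12 kg; may be absent. Starts closed top up, hollow underside down. Skirt walls 5 mm, top web 6 mm thick. Inside, in the middle, a round boss 18 mm across, 16 mm tall, unless missing; outside all look alike. Origin: centre of the open rim. x along the 68 mm, y along the 46 mm, z from the rim to the closed top.
- cover1_mid (a point): Outermost solid point at the middle of cover1's hollow, on its z axis: the boss's tip, 8 mm from the cover's origin, if it has a boss; the bare web, 24 mm from the origin, if not.
- cover2: Plain die-cast aluminium cover, a rectangular pan 68 x 46 x 30 mm, 0.12 kg; may be absent. Starts closed top up, hollow underside down. Skirt walls 5 mm, top web 6 mm thick. Inside, in the middle, a round boss 18 mm across, 16 mm tall, unless missing; outside all look alike. Origin: centre of the open rim. x along the 68 mm, y along the 46 mm, z from the rim to the closed top.
- cover2_mid (a point): Outermost solid point at the middle of cover2's hollow, on its z axis: the boss's tip, 8 mm from the cover's origin, if it has a boss; the bare web, 24 mm from the origin, if not.
- cover3: Plain die-cast aluminium cover, a rectangular pan 68 x 46 x 30 mm, 0.12 kg; may be absent. Starts closed top up, hollow underside down. Skirt walls 5 mm, top web 6 mm thick. Inside, in the middle, a round boss 18 mm across, 16 mm tall, unless missing; outside all look alike. Origin: centre of the open rim. x along the 68 mm, y along the 46 mm, z from the rim to the closed top.
- cover3_mid (a point): Outermost solid point at the middle of cover3's hollow, on its z axis: the boss's tip, 8 mm from the cover's origin, if it has a boss; the bare web, 24 mm from the origin, if not.
- cover4: Plain die-cast aluminium cover, a rectangular pan 68 x 46 x 30 mm, 0.12 kg; may be absent. Starts closed top up, hollow underside down. Skirt walls 5 mm, top web 6 mm thick. Inside, in the middle, a round boss 18 mm across, 16 mm tall, unless missing; outside all look alike. Origin: centre of the open rim. x along the 68 mm, y along the 46 mm, z from the rim to the closed top.
- cover4_mid (a point): Outermost solid point at the middle of cover4's hollow, on its z axis: the boss's tip, 8 mm from the cover's origin, if it has a boss; the bare web, 24 mm from the origin, if not.
- channel: Fixed feed channel, 400 mm long, on a dark base 80 mm wide, 8 mm thick. Origin: at table height below the middle of the guard's mouth; y is the feed direction, x across. y -200 to 0 mm: open loading lane, rear end open, between 8 mm thick rails 52 mm apart inside, tops 18 mm above the table.
- mouth (a point): Middle of the mouth of the guarded part of the channel, on the base's upper face, 8 mm above the table; axes as the channel's. From here the 52 mm guideway runs on for 192 mm along +y to a stop, between walls 38 mm high under a flat clear guard (inside height 38 mm, guard's top 50 mm above the table).
- tray: Fixed open grey reject tray, 180 (x) x 250 (y) mm outside, 22 mm high, walls and floor 5 mm thick. Origin: centre of its underside, on the table; z up.
- stick: Loose wooden push stick, 0.15 kg: bar 150 mm long, 30 wide, 16 high, with an upright grip block 40 mm long, 22 wide, its top 78 mm above the bar's underside. Origin: on the bar's underside below the middle of the grip block. x points along the bar to its pushing end, 100 mm ahead (tail 50 mm behind); z up. Starts lying on the mat.
- stick_tip (a point): Middle of the push stick's front end face, 8 mm above the bar's underside.
- mat: Fixed black rubber mat, 130 (x) x 240 (y) x 3 mm, the push stick's place. Origin: centre of its underside, on the table.
- meter: Grey handheld test meter lying on the bench, 150 x 70 x 44 mm. Bystander. Origin: centre of its underside.
- jar: Amber jar with a lid, 64 mm across, 65 mm high. Bystander. Origin: centre of its underside.
- dish: White round parts dish, 72 mm across, 35 mm high. Bystander. Origin: centre of its underside.
Things that resemble listed ones, but are neither listed nor needed, are in the scene too. What is shaped like the cover3 but purple or red is not meant. What is shaped like the stick but turquoise is not meant.

How it is judged:
On the way:
1. every sound cover has been fed, hollow side up, wholly under the guard, with the push stick's end at the guard's mouth behind it (angle between each of cover1, cover4's own z axis and vertical above 2.95 rad and y of cover1 in the frame of channel between 0.032 and 0.165 m and x of cover1 in the frame of channel between -0.015 and 0.015 m and z of cover1 in the frame of channel between 0.03 and 0.046 m and y of cover4 in the frame of channel between 0.032 and 0.165 m and x of cover4 in the frame of channel between -0.015 and 0.015 m and z of cover4 in the frame of channel between 0.03 and 0.046 m and y of stick_tip in the frame of channel between -0.008 and 0.19 m and x of stick_tip in the frame of channel between -0.026 and 0.026 m and z of stick_tip in the frame of channel between 0.005 and 0.046 m), for 0.1 s.
At the end, for the whole second after the job is handed in: Every cover with a boss lies hollow side up in the channel, wholly under the clear guard; every cover without one lies flat, hollow side up, in the reject tray; the push stick lies on the mat, grip block upright, at most about 25 mm of its tip overhanging; all released and at rest (angle between each of cover1, cover4, cover2, cover3's own z axis and vertical above 2.95 rad and y of cover1 in the frame of channel between 0.032 and 0.165 m and x of cover1 in the frame of channel between -0.015 and 0.015 m and z of cover1 in the frame of channel between 0.03 and 0.046 m and y of cover4 in the frame of channel between 0.032 and 0.165 m and x of cover4 in the frame of channel between -0.015 and 0.015 m and z of cover4 in the frame of channel between 0.03 and 0.046 m and y of cover2 in the frame of tray between -0.115 and 0.115 m and x of cover2 in the frame of tray between -0.08 and 0.08 m and z of cover2 in the frame of tray between 0.025 and 0.045 m and y of cover3 in the frame of tray between -0.115 and 0.115 m and x of cover3 in the frame of tray between -0.08 and 0.08 m and z of cover3 in the frame of tray between 0.025 and 0.045 m and angle between stick's own z axis and vertical below 0.15 rad and height (world z) of stick below 0.012 m and x of stick in the frame of mat between -0.075 and 0.075 m and y of stick in the frame of mat between -0.13 and 0.13 m and x of stick_tip in the frame of mat between -0.095 and 0.095 m and y of stick_tip in the frame of mat between -0.15 and 0.15 m and linear speed of each of cover1, cover2, cover3, cover4, stick below 0.02 m/s); the robot touches nothing.
It fails at once if a bystander (meter, jar or dish) is shifted by more than 30 mm (distance of any of meter, jar, dish from where it was at the start of the episode above 0.03 m).
Of cover1, cover4 only 1 to 2 are there at a start; the rules pass over those that are not, and their reading is None.
Of cover2, cover3 only 1 to 2 are there at a start; the rules pass over those that are not, and their reading is None.
At some moment in a run one of cover1, cover2, cover3, cover4 may be knocked a few centimetres aside while the robot is not near it.
It also fails if it takes over 210 s, if anything falls off the work surface, if the arm or the gripper's body presses on something with over 40 N, if the wrist force passes 120 N, or if a joint passes its speed limit or range.

ROBOT

A 6-joint arm with a two-finger parallel gripper is mounted at the origin on the work surface. World frame = base frame: x ahead of the robot, y to its left, z up, the work surface at z = 0. Lengths are in m, angles in rad, forces in N, time in s.
With the tool pointing down it reaches from about 0.4 to 0.825 m from the base axis. Payload 7 kg.
Tool frame: the origin (TCP) lies midway between the tips of the shut fingers; the grasp point (between the pads) lies 19 mm behind it; z points along the fingers, y is the direction in which the jaws open and shut (so a half turn about z gives the same grasp; the last joint's range is limited). The gripper opens to 88 mm and grips with 3 to 60 N. Pads are 19 mm wide; open, the fingers measure 130 mm over their backs; the gripper's body (78 mm by 193 mm) begins 47 mm behind the grasp point.
Start: joints at [-0.937, 0.359, 0.012, 0, -1.224, -0.288], TCP at [0.229, -0.635, 0.227] pointing down, gripper open.
Joint ranges: [-3.07, 3.07], [-1.43, 2.12], [-1.02, 1.25], [-3.03, 1.67], [-3.05, -0], [-3.03, 3.03]. Speed limits (rad/s): [2.39, 2.39, 3.01, 3.14, 3.14, 3.14].

INTERFACE

Orientations are given as [roll, pitch, yaw] about the fixed x, y, z axes, in that order (R = Rz(yaw) Ry(pitch) Rx(roll)).
In Python, from rig import ctrl gives the robot as it stands.
- The arm moves only by the tool jog_arm, never from a script. Its argument "series" is a list of rows, each a list of 7 numbers: the gripper command: -1 is fully open, 1 is shut, values between are in proportion, then the shift along the tool's x, y, z in mm, then the turn, a rotation vector about the tool's x, y, z in rad. A call has 1 to 20 rows; each row is the pose to reach, as a shift and turn from the pose commanded when the call began, along the tool's axes at that moment; what a row does not reach only later rows make up. A row lasts 1/8 s, in which the tool goes at most 62.5 mm and 10.7 degrees, less where a joint would pass 70% of its speed; a pose out of reach is approached as far as the arm can. A call with a gripper value outside its range is refused whole. The fingers move at their own pace and stop on an object; the grip force is fixed at half the most. Time passes only in rows, so rows that repeat a pose let the fingers close. It gives the time, the measured TCP pose, the force and the opening at its end, in the units of the state.
- ctrl.sense(): the state, without advancing time (a new reading comes with each control period).
- ctrl.capture(name): name is "scene" or "side" or "wrist"; returns the picture (400x640x3 uint8, red, green, blue); there is no depth.
- ctrl.camera_model(name): a dict with "mtx" (3x3 intrinsics, pixels), "distortion" ([k1, k2, p1, p2, k3] as OpenCV has them; the pictures are not rectified), "R" (3x3) and "t" (3): a world point X has camera coordinates R X + t. Camera axes: x right, y down, z forward; pixel columns grow to the right and rows downward; lengths in m; the calibration is good to about 2 mm. A picture is of the moment at which its call begins: read the wrist's pose just before it. camera_model takes no time and is no camera call; for the wrist camera it gives the pose at the moment of the call.
- ctrl.job_done(): hands the job in, once; it reports no verdict.
The state is a dict: "t": time; "joint_positions": joint angles; "qvel": joint speeds; "joint_torque": joint torques, N m; "eef_pos": TCP position; "orientation": TCP orientation; "ft_force": force on the tool from outside, world axes, zero at the start; "ft_torque": the same for the moment, N m; "finger_gap": opening from 0.0 (shut) to 1.0 (fully open).
Only numpy, scipy, OpenCV 4.12 (cv2) and the standard library are available. Lean on these libraries where they do the work, as an engineer would, in place of code of your own. Each camera call takes 0.05 s, during which the arm holds its last target.

## Working session

There is one attempt and no reset: what is moved stays moved. The work goes in short steps, Python scripts to look and compute and a tool call to move; the robot and the scene stay as the last step left them, time stands still between calls to the robot, and variables do not carry over. Pictures are saved under pics/ and viewed, and the job is handed in when it is done.

Besides the shell and the picture viewer there is one more tool, called after "Call:" in YAML: its name, and indented under it one key for each argument. jog_arm: Moves the arm, as the interface text tells. Its arguments: {"type":"object","properties":{"series":{"type":"array"}},"required":["series"]}

```bash
ls; mkdir -p pics
python3 - <<'E'
from rig import ctrl
import cv2
print(ctrl.sense())
for n in ["scene","side","wrist"]:
    m=ctrl.camera_model(n); print(n,m)
    cv2.imwrite(f"pics/a_{n}.png",cv2.cvtColor(ctrl.capture(n),cv2.COLOR_RGB2BGR))
E
```

```text
pics
{'t': 0.0, 'joint_positions': array([-9.36875509e-01,  3.59416075e-01,  1.10650555e-02, -3.52821890e-04,
       -1.22406850e+00, -2.88093954e-01]), 'qvel': array([-0.00050085,  0.00169044, -0.00197428,  0.00111619, -0.00053238,
       -0.00088376]), 'joint_torque': array([-1.57304956e-03, -5.82706189e+01,  2.93056744e+01,  6.99699908e+00,
        6.69073634e-03, -1.86061334e-04]), 'eef_pos': array([ 0.22862174, -0.63459798,  0.22560601]), 'orientation': array([ 3.13994211e+00, -1.43232787e-04, -2.79588584e+00]), 'ft_force': array([0.7388976 , 0.2395119 , 0.53029893]), 'ft_torque': array([-0.03268738,  0.00799325, -0.02647444]), 'finger_gap': 0.9971785957348346}
scene {'mtx': array([[377.08333991,   0.        , 322.19102056],
       [  0.        , 377.08333991, 197.84504594],
       [  0.        ,   0.        ,   1.        ]]), 'distortion': array([-0.08163613,  0.        ,  0.        ,  0.        ,  0.        ]), 'R': array([[ 0.75961179,  0.65036823,  0.00333024],
       [ 0.492612  , -0.57199861, -0.65585898],
       [-0.42464495,  0.49983874, -0.75487608]]), 't': array([-0.35
[... 248 characters left out ...]
 0.        , 0.        , 0.        ]), 'R': array([[-0.95782164, -0.28717419, -0.01042537],
       [-0.21896613,  0.75285817, -0.62069188],
       [ 0.18609551, -0.59222931, -0.78398527]]), 't': array([0.46906165, 0.17937981, 1.03675193])}
wrist {'mtx': array([[350.88245192,   0.        , 320.43717232],
       [  0.        , 350.88245192, 203.33696122],
       [  0.        ,   0.        ,   1.        ]]), 'distortion': array([-0.06936464,  0.        ,  0.        ,  0.        ,  0.        ]), 'R': array([[-0.33912484,  0.94073823,  0.00243354],
       [ 0.91178154,  0.32804719,  0.24706166],
       [ 0.23162203,  0.0860036 , -0.96899671]]), 't': array([ 0.67347517, -0.03256719,  0.38955609])}
```

View pics/a_scene.png

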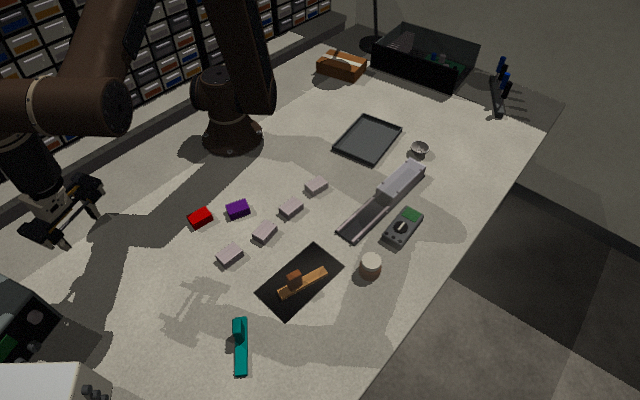

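View pics/a_side.png

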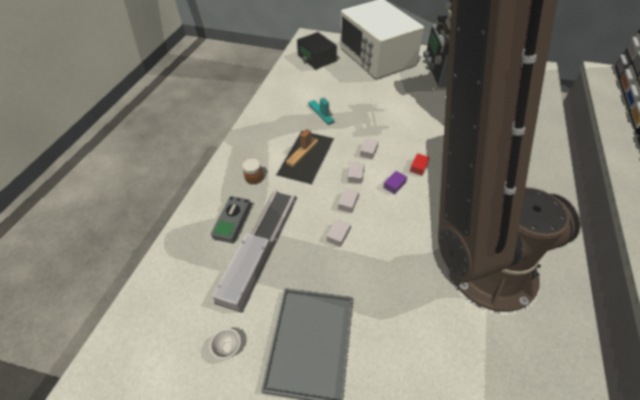

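View pics/a_wrist.png

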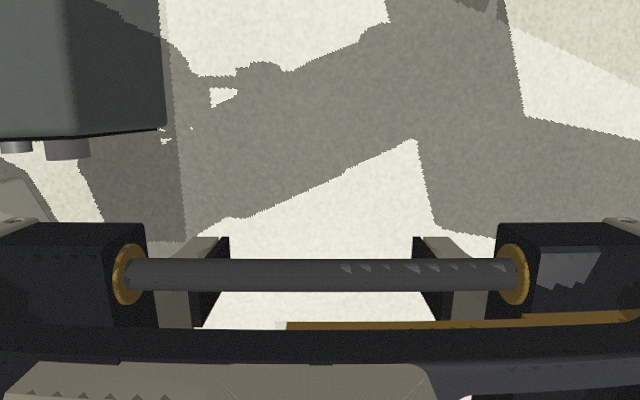

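The scene image shows four grey covers at about (316,185), (291,208), (264,231) and (229,255). The red cover at (200,216) and the purple one at (237,209) are decoys. The stick is on the mat at (300,283), and the turquoise one at (240,347) is a decoy. The channel is at (385,200), with its guarded end toward the dish, and the tray is at (367,139).

Next I'll rectify both fixed views onto planes so I can measure.

```bash
cat > h.py <<'E'
import numpy as np, cv2
def proj(m,P):
    rv=cv2.Rodrigues(m['R'])[0]
    return cv2.projectPoints(np.asarray(P,float).reshape(-1,3),rv,m['t'],m['mtx'],m['distortion'])[0].reshape(-1,2)
def cast(m,px,z):
    u=cv2.undistortPoints(np.asarray(px,float).reshape(-1,1,2),m['mtx'],m['distortion']).reshape(-1,2)
    d=np.c_[u,np.ones(len(u))]@m['R']; c=-m['R'].T@m['t']
    s=(z-c[2])/d[:,2]
    return c+d*s[:,None]
def ortho(im,m,z,x0,x1,y0,y1,mm=1.0):
    # rows: x decreasing downward ; cols: y decreasing to right (seen from robot)
    xs=np.arange(x1,x0,-mm/1000); ys=np.arange(y1,y0,-mm/1000)
    X,Y=np.meshgrid(xs,ys,indexing='ij')
    p=proj(m,np.c_[X.ravel(),Y.ravel(),np.full(X.size,z)]).reshape(X.shape+(2,)).astype(np.float32)
    return cv2.remap(im,p[...,0],p[...,1],cv2.INTER_LINEAR)
E
python3 - <<'E'
from rig import ctrl
import cv2,numpy as np
from h import *
for n in ['scene','side']:
    m=ctrl.camera_model(n); im=cv2.imread(f'pics/a_{n}.png')
    print(n,-m['R'].T@m['t'])
    o=ortho(im,m,0.03,.3,.9,-.6,.5,1.5)
    for k in range(-6,6): 
        c=int((.5-k*.1)/.0015); cv2.line(o,(c,0),(c,6),(0,0,255),1); cv2.putText(o,str(k),(c,16),0,.35,(0,0,255))
    for k in range(3,9):
        r=int((.9-k*.1)/.0015); cv2.line(o,(0,r),(6,r),(0,0,255),1); cv2.putText(o,str(k),(8,r),0,.35,(0,0,255))
    cv2.imwrite(f'pics/o_{n}.png',o)
E
```

```text
scene [ 1.01817782 -0.64738317  0.95945317]
side [0.29562062 0.61364973 0.92902798]
```

View pics/o_scene.png

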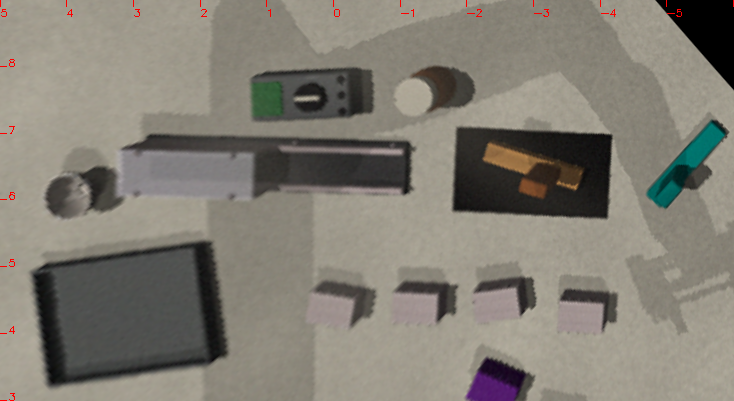

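View pics/o_side.png

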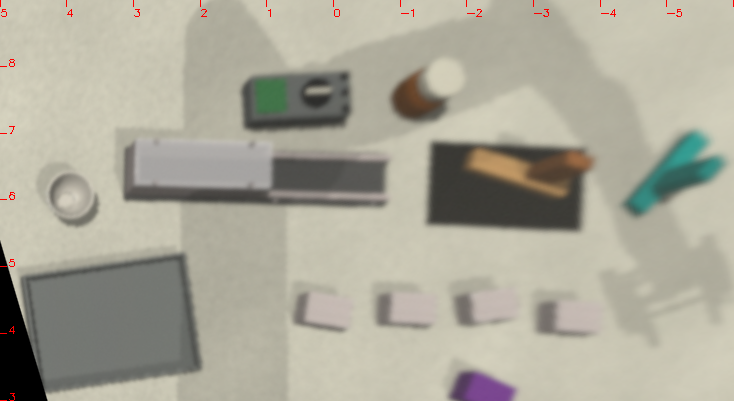

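Both rectified views agree, so I'll measure the cover tops, mat, stick and channel.

Run:
```python
from rig import ctrl
import cv2,numpy as np
from h import *
def W(pt,mm=.5,x1=.9,y1=.5): return np.round([x1-pt[1]*mm/1000,y1-pt[0]*mm/1000],4)
for n in ['scene','side']:
    m=ctrl.camera_model(n); im=cv2.imread(f'pics/a_{n}.png')
    for nm,z in [('cover',.03),('mat',.003),('tray',.022),('guard',.05)]:
        o=ortho(im,m,z,.3,.9,-.6,.5,.5)
        hsv=cv2.cvtColor(o,cv2.COLOR_BGR2HSV); v=o.astype(int)
        if nm=='cover':
            mk=((v[...,0]-v[...,1])>1)&(v[...,1]>90)
            box=(.36,.52,-.45,.06)
        elif nm=='mat':
            mk=(hsv[...,2]<75); box=(.55,.73,-.45,-.13)
        elif nm=='tray':
            mk=(hsv[...,2]<135)&((v[...,0]-v[...,2])>-12); box=(.3,.55,.16,.49)
        else:
            mk=((v[...,0]-v[...,2])>3)&(v[...,1]>100); box=(.58,.72,-.13,.35)
        mk=mk.astype(np.uint8)*255
        q=np.zeros_like(mk); r0=int((.9-box[1])*2000); r1=int((.9-box[0])*2000); c0=int((.5-box[3])*2000); c1=int((.5-box[2])*2000)
        q[r0:r1,c0:c1]=mk[r0:r1,c0:c1]
        q=cv2.morphologyEx(q,cv2.MORPH_OPEN,np.ones((9,9)))
        for c in cv2.findContours(q,cv2.RETR_EXTERNAL,cv2.CHAIN_APPROX_NONE)[0]:
            if cv2.contourArea(c)<2500: continue
            r=cv2.minAreaRect(c); print(n,nm,W(r[0]),np.round(np.array(r[1])*.5),round(r[2],1),[list(W(p)) for p in cv2.boxPoints(r)] if nm!='cover' else '')
        cv2.imwrite(f'pics/m_{n}_{nm}.png',cv2.resize(np.where(q[...,None]>0,o//2+np.array([0,0,127],np.uint8),o)[r0:r1,c0:c1].astype(np.uint8),None,fx=.6,fy=.6))
```

```text
scene mat [ 0.6306 -0.2881] [240. 130.] 2.7 [[np.float32(0.5713), np.float32(-0.1654)], [np.float32(0.701), np.float32(-0.1715)], [np.float32(0.6899), np.float32(-0.4108)], [np.float32(0.5602), np.float32(-0.4048)]]
scene tray [0.4248 0.3148] [192. 281.] 81.8 [[np.float32(0.4996), np.float32(0.4678)], [np.float32(0.5397), np.float32(0.1892)], [np.float32(0.3501), np.float32(0.1619)], [np.float32(0.31), np.float32(0.4405)]]
side mat [ 0.679  -0.3196] [81. 18.] 3.6 [[np.float32(0.6725), np.float32(-0.2784)], [np.float32(0.6905), np.float32(-0.2795)], [np.float32(0.6854), np.float32(-0.3608)], [np.float32(0.6675), np.float32(-0.3597)]]
side mat [ 0.6305 -0.2838] [225. 118.] 2.9 [[np.float32(0.5772), np.float32(-0.1683)], [np.float32(0.695), np.float32(-0.1742)], [np.float32(0.6837), np.float32(-0.3992)], [np.float32(0.5659), np.float32(-0.3933)]]
side tray [0.4092 0.3504] [201. 300.] 84.3 [[np.float32(0.4941), np.float32(0.5093)], [np.float32(0.5238), np.float32(0.2113)], [np.float32(0.3243), np.float32(0.1914)], [np.float32(0.2945), np.float32(0.4894)]]
```

Run:
```python
from rig import ctrl
import cv2,numpy as np
from h import *
def W(pt,mm=.5,x1=.9,y1=.5): return np.round([x1-pt[1]*mm/1000,y1-pt[0]*mm/1000],4)
for n in ['scene','side']:
    m=ctrl.camera_model(n); im=cv2.imread(f'pics/a_{n}.png')
    o=ortho(im,m,.03,.3,.9,-.6,.5,.5)
    lab=cv2.cvtColor(o,cv2.COLOR_BGR2LAB).astype(int)
    c=np.array([int((.5+.12)*2000),int((.9-.443)*2000)])
    print(n,'top',lab[c[1]-5:c[1]+5,c[0]-5:c[0]+5].mean((0,1)),'bench',lab[int(.4*2000),int(.62*2000)],lab[int(.55*2000),int(.62*2000)])
    mk=((lab[...,1]>128+2)&(lab[...,0]>135)).astype(np.uint8)*255
    q=np.zeros_like(mk); r0,r1,c0,c1=760,1080,880,1900
    q[r0:r1,c0:c1]=mk[r0:r1,c0:c1]
    q=cv2.morphologyEx(q,cv2.MORPH_OPEN,np.ones((9,9)))
    for c in cv2.findContours(q,cv2.RETR_EXTERNAL,cv2.CHAIN_APPROX_NONE)[0]:
        if cv2.contourArea(c)<2500: continue
        r=cv2.minAreaRect(c); print(W(r[0]),np.round(np.array(r[1])*.5),round(r[2],1))
    t=o[r0:r1,c0:c1].copy(); t[q[r0:r1,c0:c1]>0,2]=255
    cv2.imwrite(f'pics/m_{n}.png',cv2.resize(t,None,fx=.75,fy=.75))
```

```text
scene top [157.35 132.68 130.68] bench [161 128 135] [163 127 137]
[ 0.4244 -0.3699] [66. 45.] 4.1
[0.435  0.0059] [67. 45.] 8.5
[ 0.4376 -0.1211] [66. 45.] 2.7
[ 0.4421 -0.2433] [45. 66.] 82.1
side top [194.77 131.   133.  ] bench [204 126 138] [203 126 137]
[ 0.4265 -0.3659] [55. 35.] 11.3
[0.4342 0.0085] [58. 38.] 13.1
[ 0.4381 -0.1187] [57. 37.] 4.1
[ 0.4437 -0.2409] [33. 53.] 88.2
```

```bash
cat >> h.py <<'E'
from scipy.spatial.transform import Rotation as Rn
def Rt(pitch,yaw,roll=180): return Rn.from_euler('xyz',[roll,pitch,yaw],degrees=True)
def row(gp,pitch,yaw,roll=180,cur=None,tcp=False):
    """gp: grasp point world; returns shift mm, rotvec from the current pose"""
    from rig import ctrl
    s=ctrl.sense() if cur is None else cur
    R0=Rn.from_euler('xyz',s['orientation']); p0=np.array(s['eef_pos'])
    R1=Rt(pitch,yaw,roll); p1=np.array(gp,float)
    if not tcp: p1=p1+R1.apply([0,0,.019])
    return np.round(R0.inv().apply(p1-p0)*1000,1).tolist(), np.round((R0.inv()*R1).as_rotvec(),3).tolist()
def st():
    from rig import ctrl
    s=ctrl.sense(); R=Rn.from_euler('xyz',s['orientation'])
    print('t %.2f'%s['t'],'tcp',np.round(s['eef_pos'],4),'gp',np.round(s['eef_pos']-R.apply([0,0,.019]),4),'rpy',np.round(np.degrees(s['orientation']),1),'q',np.round(s['joint_positions'],2),'F',np.round(s['ft_force'],1),'gap %.1f'%(88*s['finger_gap']))
E
python3 - <<'E'
from h import *
st(); print(row([.425,-.369,.13],50,-4))
print(row([.425,-.369,.22],0,-4))
E
```

```text
t 0.15 tcp [ 0.2286 -0.6347  0.2259] gp [ 0.2287 -0.6347  0.2449] rpy [ 179.9   -0.  -160.2] q [-0.94  0.36  0.01 -0.   -1.22 -0.29] F [-0.2 -0.5  0.7] gap 87.7
([-261.5, 189.2, 108.3], [-1.163, -0.244, -2.496])
([-274.8, 183.4, 25.0], [0.001, 0.002, -2.726])
```

Call:
jog_arm:
  series:
    - [-1, -275, 183, 25, 0, 0, -0.9]
    - [-1, -275, 183, 25, 0, 0, -0.9]
    - [-1, -275, 183, 25, 0, 0, -0.9]
    - [-1, -275, 183, 25, 0, 0, -0.9]
    - [-1, -275, 183, 25, 0, 0, -0.9]
    - [-1, -275, 183, 25, 0, 0, -2.726]
    - [-1, -275, 183, 25, 0, 0, -2.726]
    - [-1, -275, 183, 25, 0, 0, -2.726]
    - [-1, -275, 183, 25, 0, 0, -2.726]
    - [-1, -275, 183, 25, 0, 0, -2.726]
    - [-1, -275, 183, 25, 0, 0, -2.726]
    - [-1, -275, 183, 25, 0, 0, -2.726]
    - [-1, -275, 183, 25, 0, 0, -2.726]
    - [-1, -275, 183, 25, 0, 0, -2.726]
    - [-1, -275, 183, 25, 0, 0, -2.726]
    - [-1, -275, 183, 25, 0, 0, -2.726]

```text
t: 2.15
eef_pos: [0.4253, -0.3696, 0.2014]
orientation: [-3.141, 0.0, -0.071]
ft_force: [0.6, -0.0, -0.3]
finger_gap: 1.0
```

Run:
```python
from h import *
st(); print(row([.425,-.369,.13],50,-4))
```

```text
t 2.15 tcp [ 0.4253 -0.3696  0.2014] gp [ 0.4253 -0.3696  0.2204] rpy [-180.     0.    -4.1] q [-0.37  0.19 -0.27 -0.   -1.1   1.87] F [ 0.6 -0.  -0.3] gap 88.0
([-14.9, -0.5, 83.6], [-0.001, -0.872, -0.001])
```

Call:
jog_arm:
  series:
    - [-1, -15, 0, 84, 0, -0.873, 0]
    - [-1, -15, 0, 84, 0, -0.873, 0]
    - [-1, -15, 0, 84, 0, -0.873, 0]
    - [-1, -15, 0, 84, 0, -0.873, 0]
    - [-1, -15, 0, 84, 0, -0.873, 0]
    - [-1, -15, 0, 84, 0, -0.873, 0]
    - [-1, -15, 0, 84, 0, -0.873, 0]

```text
t: 3.02
eef_pos: [0.4106, -0.3688, 0.1176]
orientation: [3.139, 0.871, -0.073]
ft_force: [-0.2, 0.7, 1.8]
finger_gap: 1.007
```

Run:
```python
from h import *
from rig import ctrl
st(); print(row([.425,-.369,.022],50,-4))
cv2.imwrite('pics/b_side.png',cv2.cvtColor(ctrl.capture('side'),cv2.COLOR_RGB2BGR))
cv2.imwrite('pics/b_scene.png',cv2.cvtColor(ctrl.capture('scene'),cv2.COLOR_RGB2BGR))
```

```text
t 3.02 tcp [ 0.4106 -0.3688  0.1176] gp [ 0.4251 -0.3698  0.1298] rpy [179.9  49.9  -4.2] q [-0.27  0.74  0.03  0.15 -1.72  1.72] F [-0.2  0.7  1.8] gap 88.6
([82.4, -1.0, 69.6], [0.0, -0.002, -0.002])
```

View pics/b_side.png

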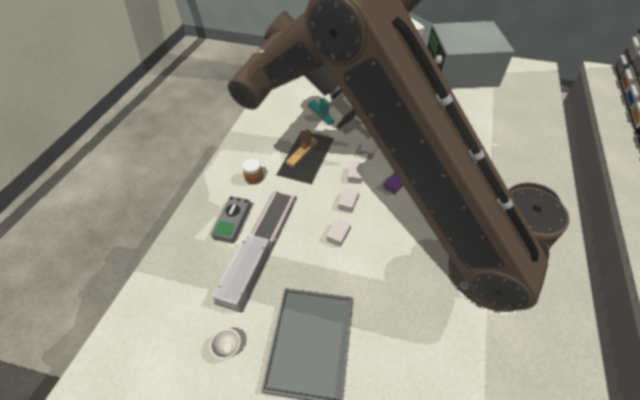

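View pics/b_scene.png

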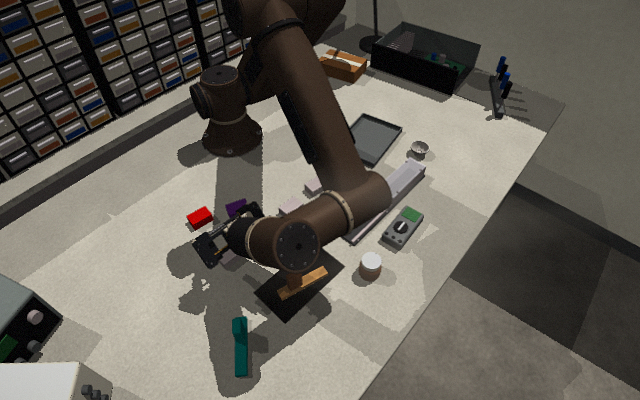

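Call:
jog_arm:
  series:
    - [-1, 41, -1, 35, 0, 0, 0]
    - [-1, 60, -1, 51, 0, 0, 0]
    - [-1, 73, -1, 62, 0, 0, 0]
    - [-1, 81, -1, 68, 0, 0, 0]
    - [-1, 81, -1, 68, 0, 0, 0]

```text
t: 3.75
eef_pos: [0.4106, -0.3677, 0.0118]
orientation: [3.141, 0.873, -0.07]
ft_force: [0.6, 0.6, 0.0]
finger_gap: 1.0
```

Call:
jog_arm:
  series:
    - [1, 0, 0, 0, 0, 0, 0]
    - [1, 0, 0, 0, 0, 0, 0]
    - [1, 0, 0, 0, 0, 0, 0]
    - [1, 0, 0, 0, 0, 0, 0]
    - [1, 0, 0, 0, 0, 0, 0]

```text
t: 4.38
eef_pos: [0.4108, -0.3678, 0.0124]
orientation: [3.141, 0.873, -0.07]
ft_force: [1.9, -1.3, 6.1]
finger_gap: 0.778
```

Run:
```python
from h import *
st(); print(row([.48,-.369,.18],50,-4),row([.60,-.34,.2],-20,-4))
```

```text
t 4.38 tcp [ 0.4108 -0.3678  0.0124] gp [ 0.4254 -0.3688  0.0246] rpy [180.  50.  -4.] q [-0.27  0.86 -0.01  0.15 -1.56  1.7 ] F [ 1.9 -1.3  6.1] gap 68.5
([-84.0, -3.6, -141.6], [0.001, -0.0, -0.0]) ([-5.8, -40.8, -257.2], [0.001, 1.222, 0.0])
```

The cover is held at 68.5 mm. For the outward turn, the forearm wrist would run into the J5 limit, so I'll flip sideways in the free area near (0.34,-0.60). First I'll check what stands around there.

```bash
python3 - <<'E'
from h import *
from rig import ctrl
for n in ['scene','side']:
    m=ctrl.camera_model(n); im=cv2.imread(f'pics/b_{n}.png')
    o=ortho(im,m,0,-.1,.9,-1.0,-.2,1.5)
    for k in range(-10,-2):
        c=int((-.2-k*.1)/.0015); cv2.putText(o,str(k),(c,16),0,.35,(0,0,255))
    for k in range(0,9):
        r=int((.9-k*.1)/.0015); cv2.putText(o,str(k),(0,r),0,.35,(0,0,255))
    cv2.imwrite(f'pics/o2_{n}.png',o)
E
python3 -c "
import cv2,numpy as np
a=cv2.imread('pics/o2_scene.png');b=cv2.imread('pics/o2_side.png')
cv2.imwrite('pics/o2.png',cv2.resize(np.hstack([a,b]),None,fx=.7,fy=.7))"
```

```text
(no output)
```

View pics/o2.png

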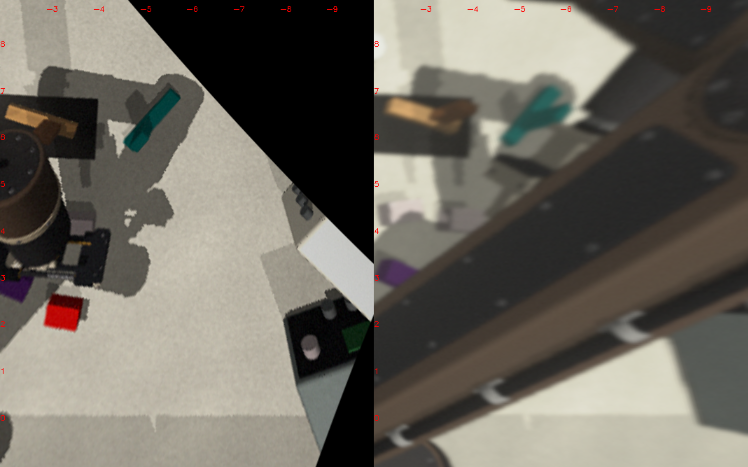

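Run:
```python
from h import *
st(); print(row([.425,-.37,.12],50,-4)); print(row([.40,-.45,.25],20,-60)); print(row([.36,-.52,.25],0,-120))
```

```text
t 4.38 tcp [ 0.4108 -0.3678  0.0124] gp [ 0.4254 -0.3688  0.0246] rpy [180.  50.  -4.] q [-0.27  0.86 -0.01  0.15 -1.56  1.7 ] F [ 1.9 -1.3  6.1] gap 68.5
([-73.2, 1.2, -61.1], [0.001, -0.0, -0.0])
([-173.9, 77.4, -134.5], [0.567, 0.481, 0.809])
([-193.2, 155.4, -109.7], [0.875, 0.546, 1.875])
```

Call:
jog_arm:
  series:
    - [1, -37, 1, -31, 0, 0, 0]
    - [1, -73, 1, -61, 0, 0, 0]
    - [1, -174, 77, -135, 0.567, 0.481, 0.809]
    - [1, -174, 77, -135, 0.567, 0.481, 0.809]
    - [1, -174, 77, -135, 0.567, 0.481, 0.809]
    - [1, -174, 77, -135, 0.567, 0.481, 0.809]
    - [1, -174, 77, -135, 0.567, 0.481, 0.809]
    - [1, -174, 77, -135, 0.567, 0.481, 0.809]
    - [1, -193, 155, -110, 0.875, 0.546, 1.875]
    - [1, -193, 155, -110, 0.875, 0.546, 1.875]
    - [1, -193, 155, -110, 0.875, 0.546, 1.875]
    - [1, -193, 155, -110, 0.875, 0.546, 1.875]
    - [1, -193, 155, -110, 0.875, 0.546, 1.875]
    - [1, -193, 155, -110, 0.875, 0.546, 1.875]
    - [1, -193, 155, -110, 0.875, 0.546, 1.875]

```text
t: 6.25
eef_pos: [0.3597, -0.5182, 0.2302]
orientation: [3.141, 0.001, -2.093]
ft_force: [0.5, 0.0, -1.5]
finger_gap: 0.774
```

Run:
```python
from h import *
st(); print(row([.34,-.58,.15],-75,-150)); print(row([.34,-.58,.15],-75,-160))
```

```text
t 6.25 tcp [ 0.3597 -0.5182  0.2302] gp [ 0.3597 -0.5182  0.2492] rpy [ 1.800e+02  1.000e-01 -1.199e+02] q [-0.66  0.29 -0.08 -0.   -1.2   0.13] F [ 0.5  0.  -1.5] gap 68.2
([79.4, -4.7, 85.0], [-0.342, 1.278, 0.448])
([77.5, -2.0, 85.0], [-0.456, 1.253, 0.596])
```

Call:
jog_arm:
  series:
    - [1, 20, -1, 21, -0.085, 0.32, 0.112]
    - [1, 40, -2, 42, -0.171, 0.639, 0.224]
    - [1, 40, -2, 42, -0.171, 0.639, 0.224]
    - [1, 40, -2, 42, -0.171, 0.639, 0.224]
    - [1, 60, -4, 64, -0.256, 0.96, 0.336]
    - [1, 79, -5, 85, -0.342, 1.278, 0.448]
    - [1, 79, -5, 85, -0.342, 1.278, 0.448]
    - [1, 79, -5, 85, -0.342, 1.278, 0.448]
    - [1, 79, -5, 85, -0.342, 1.278, 0.448]
    - [1, 79, -5, 85, -0.342, 1.278, 0.448]

```text
t: 7.5
eef_pos: [0.3248, -0.5906, 0.145]
orientation: [3.136, -1.307, -2.615]
ft_force: [-0.2, -0.2, -1.0]
finger_gap: 0.774
```

Run:
```python
from h import *
from rig import ctrl
st()
for n in ['scene','wrist']: cv2.imwrite(f'pics/c_{n}.png',cv2.cvtColor(ctrl.capture(n),cv2.COLOR_RGB2BGR))
```

```text
t 7.50 tcp [ 0.3248 -0.5906  0.145 ] gp [ 0.3407 -0.5815  0.15  ] rpy [ 179.7  -74.9 -149.8] q [-0.41  0.81 -0.37  0.88 -1.55 -1.26] F [-0.2 -0.2 -1. ] gap 68.2
```

View pics/c_scene.png

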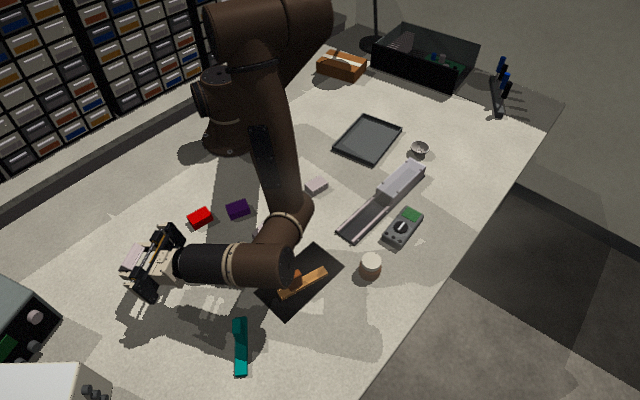

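View pics/c_wrist.png

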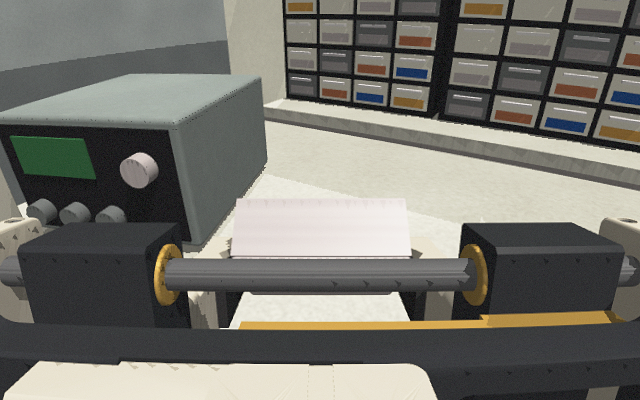

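Run:
```python
from h import *
st(); print(row([.28,-.62,.11],-75,-150)); print(row([.28,-.62,.035],-75,-150));
```

```text
t 7.60 tcp [ 0.3248 -0.5906  0.1466] gp [ 0.3407 -0.5815  0.1516] rpy [-179.6  -74.8 -150.5] q [-0.41  0.81 -0.37  0.88 -1.55 -1.26] F [-0.4  0.5 -1.8] gap 67.9
([-21.3, -3.1, 80.2], [0.001, 0.003, -0.002])
([-93.7, -2.9, 99.8], [0.001, 0.003, -0.002])
```

Call:
jog_arm:
  series:
    - [1, -10, -2, 40, 0, 0, 0]
    - [1, -21, -3, 80, 0, 0, 0]
    - [1, -60, -3, 91, 0, 0, 0]
    - [1, -80, -3, 96, 0, 0, 0]
    - [1, -94, -3, 100, 0, 0, 0]
    - [1, -94, -3, 100, 0, 0, 0]

```text
t: 8.35
eef_pos: [0.2643, -0.629, 0.0286]
orientation: [-3.139, -1.309, -2.622]
ft_force: [0.2, 0.1, -1.4]
finger_gap: 0.769
```

Call:
jog_arm:
  series:
    - [-1, 0, 0, 0, 0, 0, 0]
    - [-1, 0, 0, 0, 0, 0, 0]
    - [-1, 0, 0, 0, 0, 0, 0]

```text
t: 8.72
eef_pos: [0.2641, -0.6292, 0.0294]
orientation: [-3.133, -1.309, -2.627]
ft_force: [0.3, 0.4, 0.2]
finger_gap: 0.989
```

Run:
```python
from h import *
from rig import ctrl
st()
for n in ['scene','wrist']: cv2.imwrite(f'pics/d_{n}.png',cv2.cvtColor(ctrl.capture(n),cv2.COLOR_RGB2BGR))
```

```text
t 8.72 tcp [ 0.2641 -0.6292  0.0294] gp [ 0.28   -0.62    0.0343] rpy [-179.5  -75.  -150.5] q [-0.52  0.94 -0.46  1.   -1.4  -1.42] F [0.3 0.4 0.2] gap 87.0
```

View pics/d_scene.png

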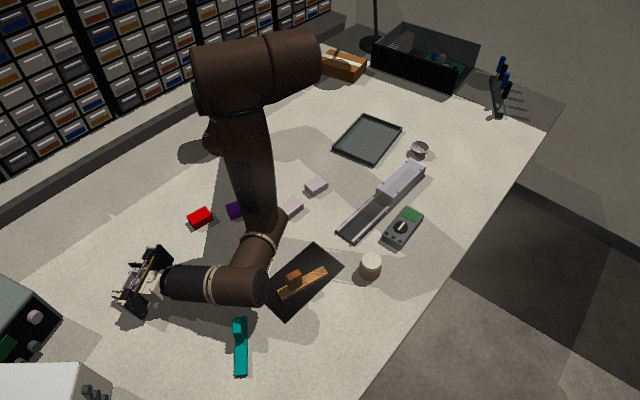

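View pics/d_wrist.png

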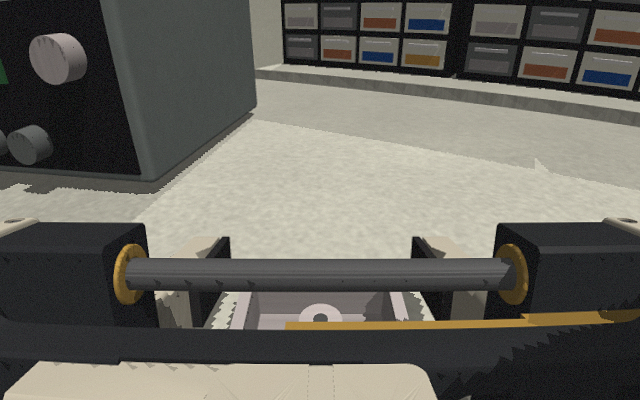

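The flip worked. The wrist image shows the cover hollow side up with a boss at (320,315), so cover D is sound. Next I'll back off, go vertical and measure it.

Run:
```python
from h import *
st(); print(row([.36,-.575,.10],-75,-150)); print(row([.36,-.575,.2],0,-150));
```

```text
t 8.82 tcp [ 0.2639 -0.6291  0.0291] gp [ 0.2798 -0.62    0.034 ] rpy [-179.6  -75.  -150.5] q [-0.52  0.94 -0.46  1.   -1.4  -1.42] F [-0.4  0.1  0.3] gap 87.5
([39.9, -1.1, -105.9], [0.001, -0.0, -0.002])
([118.2, -1.2, -145.8], [-0.0, -1.309, -0.002])
```

Call:
jog_arm:
  series:
    - [-1, 0, 0, -40, 0, 0, 0]
    - [-1, 20, -1, -80, 0, 0, 0]
    - [-1, 40, -1, -106, 0, 0, 0]
    - [-1, 118, -1, -146, 0, -1.309, 0]
    - [-1, 118, -1, -146, 0, -1.309, 0]
    - [-1, 118, -1, -146, 0, -1.309, 0]
    - [-1, 118, -1, -146, 0, -1.309, 0]
    - [-1, 118, -1, -146, 0, -1.309, 0]
    - [-1, 118, -1, -146, 0, -1.309, 0]
    - [-1, 118, -1, -146, 0, -1.309, 0]
    - [-1, 118, -1, -146, 0, -1.309, 0]
    - [-1, 118, -1, -146, 0, -1.309, 0]

```text
t: 10.32
eef_pos: [0.3592, -0.5748, 0.1804]
orientation: [-3.141, -0.002, -2.621]
ft_force: [0.3, -0.9, -0.1]
finger_gap: 1.001
```

```bash
cat >> h.py <<'E'
def snap(n,name):
    from rig import ctrl
    m=ctrl.camera_model(n); im=cv2.cvtColor(ctrl.capture(n),cv2.COLOR_RGB2BGR); cv2.imwrite(f'pics/{name}.png',im)
    return m,im
E
python3 - <<'E'
from h import *
st(); m,im=snap('wrist','e_wrist'); np.save('e_m.npy',m,allow_pickle=True)
print(proj(m,[[.29,-.61,.03]]))
snap('scene','e_scene')
E
```

```text
t 10.32 tcp [ 0.3592 -0.5748  0.1804] gp [ 0.3592 -0.5748  0.1994] rpy [-1.800e+02 -1.000e-01 -1.502e+02] q [-0.72  0.39 -0.05  0.   -1.13 -0.33] F [ 0.3 -0.9 -0.1] gap 88.1
[[324.74553957  98.89866229]]
```

View pics/e_wrist.png

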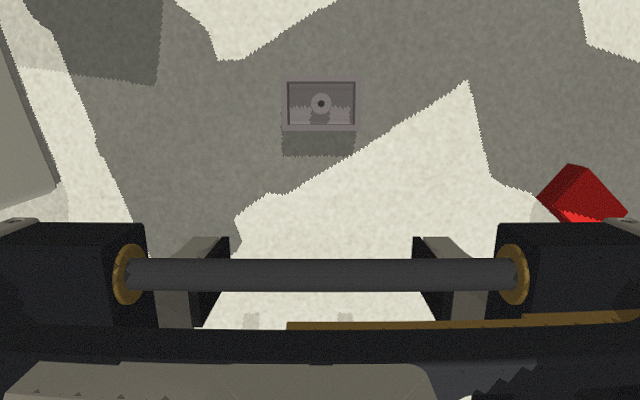

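View pics/e_scene.png

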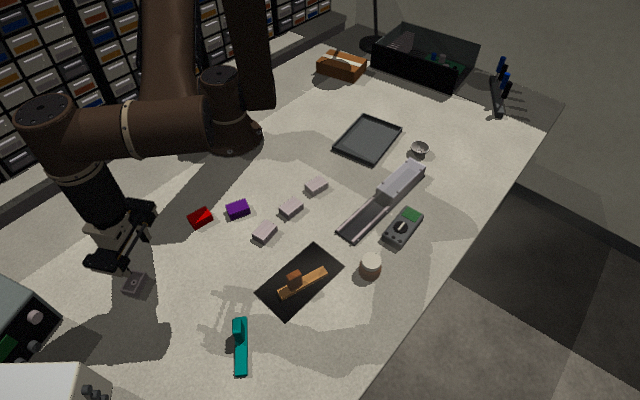

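Run:
```python
from h import *
m=np.load('e_m.npy',allow_pickle=True).item()
print(cast(m,[[321,103.5],[288,103.5],[355,103.5]],.03))
from rig import ctrl
ms=ctrl.camera_model('scene'); im=cv2.imread('pics/e_scene.png')
for z,n in [(.018,'rail'),(.05,'guard')]:
    o=ortho(im,ms,z,.57,.72,-.14,.34,.5)
    o=cv2.resize(o,None,fx=.83,fy=.83) if 0 else o
    o=o[:, :].copy()
    for k in range(-1,4):
        c=int((.34-k*.1)/.0005); cv2.putText(o,str(k),(c,10),0,.35,(0,0,255)); cv2.line(o,(c,0),(c,4),(0,0,255),1)
    for k in range(58,73,2):
        r=int((.72-k*.01)/.0005); cv2.putText(o,str(k),(0,r),0,.35,(0,0,255))
    cv2.imwrite(f'pics/ch_{n}.png',o)
a=cv2.imread('pics/ch_rail.png');b=cv2.imread('pics/ch_guard.png')
cv2.imwrite('pics/ch.png',cv2.resize(np.vstack([a,b]),(800,500)))
print(a.shape)
```

```text
[[ 0.29487999 -0.61086294  0.03      ]
 [ 0.30882887 -0.63525723  0.03      ]
 [ 0.28041291 -0.58578029  0.03      ]]
(301, 960, 3)
```

View pics/ch.png

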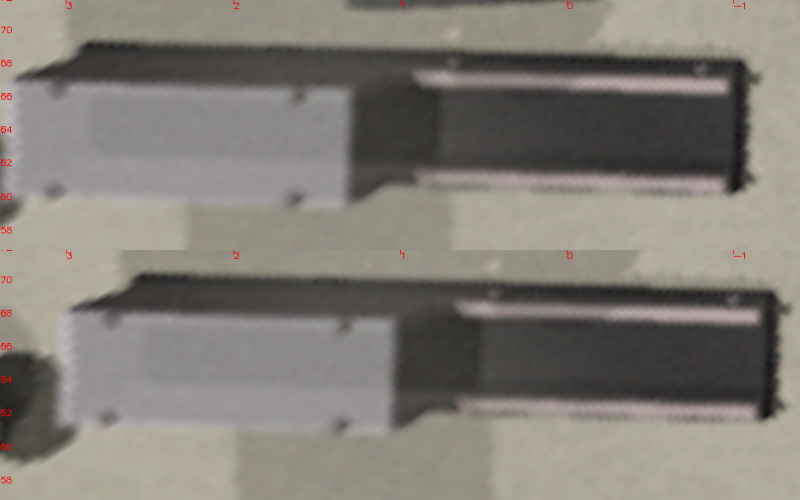

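Run:
```python
from h import *
st(); print(row([.295,-.611,.021],0,-150));
```

```text
t 10.43 tcp [ 0.3601 -0.574   0.1797] gp [ 0.3601 -0.574   0.1987] rpy [ 1.8e+02 -1.0e-01 -1.5e+02] q [-0.72  0.39 -0.05  0.   -1.13 -0.33] F [ 1.6 -0.1 -0.2] gap 88.3
([74.5, 0.4, 177.8], [0.0, -0.002, -0.001])
```

Call:
jog_arm:
  series:
    - [-1, 60, 0, 40, 0, 0, 0]
    - [-1, 75, 0, 90, 0, 0, 0]
    - [-1, 75, 0, 140, 0, 0, 0]
    - [-1, 75, 0, 165, 0, 0, 0]
    - [-1, 75, 0, 176, 0, 0, 0]
    - [-1, 75, 0, 176, 0, 0, 0]
    - [1, 75, 0, 176, 0, 0, 0]
    - [1, 75, 0, 176, 0, 0, 0]
    - [1, 75, 0, 176, 0, 0, 0]
    - [1, 75, 0, 176, 0, 0, 0]
    - [1, 75, 0, 176, 0, 0, 0]
    - [1, 75, 0, 120, 0, 0, 0]
    - [1, 75, 0, 60, 0, 0, 0]
    - [1, 75, 0, 0, 0, 0, 0]

```text
t: 12.18
eef_pos: [0.2946, -0.6118, 0.1821]
orientation: [-3.141, -0.0, -2.62]
ft_force: [0.7, -0.8, -1.2]
finger_gap: 0.772
```

Run:
```python
from h import *
st(); print(row([.6434,.034,.16],0,178.6)); print(row([.45,-.30,.2],0,-160))
```

```text
t 12.18 tcp [ 0.2946 -0.6118  0.1821] gp [ 0.2946 -0.6118  0.2011] rpy [-180.    -0.  -150.1] q [-0.84  0.39 -0.04  0.   -1.14 -0.21] F [ 0.7 -0.8 -1.2] gap 67.9
([-624.2, 386.1, 40.6], [-0.001, -0.0, 0.546])
([-290.1, 192.9, 0.9], [-0.001, -0.0, 0.173])
```

Call:
jog_arm:
  series:
    - [1, -290, 193, 0, 0, 0, 0.173]
    - [1, -290, 193, 0, 0, 0, 0.173]
    - [1, -290, 193, 0, 0, 0, 0.173]
    - [1, -290, 193, 0, 0, 0, 0.173]
    - [1, -290, 193, 0, 0, 0, 0.173]
    - [1, -624, 386, 40, 0, 0, 0.546]
    - [1, -624, 386, 40, 0, 0, 0.546]
    - [1, -624, 386, 40, 0, 0, 0.546]
    - [1, -624, 386, 40, 0, 0, 0.546]
    - [1, -624, 386, 40, 0, 0, 0.546]
    - [1, -624, 386, 40, 0, 0, 0.546]
    - [1, -624, 386, 40, 0, 0, 0.546]
    - [1, -624, 386, 40, 0, 0, 0.546]
    - [1, -624, 386, 40, 0, 0, 0.546]
    - [1, -624, 386, 40, 0, 0, 0.546]

```text
t: 14.05
eef_pos: [0.643, 0.0326, 0.14]
orientation: [-3.14, 0.0, 3.116]
ft_force: [-0.3, -0.3, -2.0]
finger_gap: 0.773
```

Run:
```python
from h import *
st(); snap('wrist','f_wrist'); snap('side','f_side'); snap('scene','f_scene')
```

```text
t 14.05 tcp [0.643  0.0326 0.14  ] gp [0.643  0.0326 0.159 ] rpy [-179.9    0.   178.6] q [ 0.35  0.37 -0.18  0.   -1.02 -1.95] F [-0.3 -0.3 -2. ] gap 68.0
```

View pics/f_wrist.png

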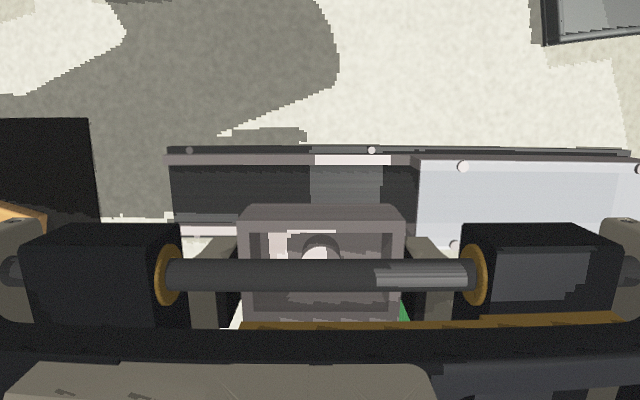

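View pics/f_scene.png

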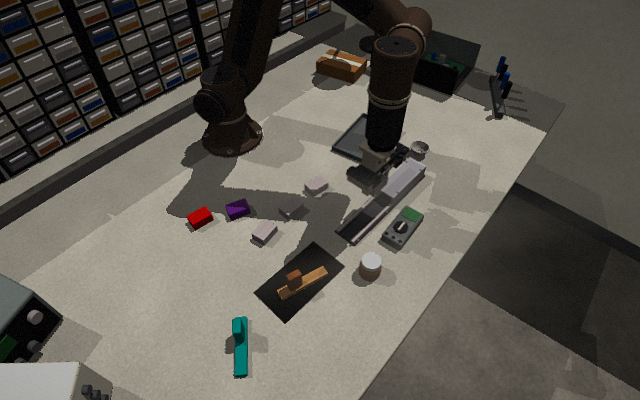

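Run:
```python
from h import *
from rig import ctrl
m=ctrl.camera_model('wrist')
im=cv2.imread('pics/f_wrist.png')
c=im[130:250,150:470]
cv2.imwrite('pics/f_crop.png',cv2.resize(c,None,fx=2.5,fy=2.5,interpolation=cv2.INTER_CUBIC))
o=ortho(im,m,.018,.55,.70,-.12,.15,.4)
cv2.imwrite('pics/f_o.png',o)
```

```text
(no output)
```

View pics/f_crop.png

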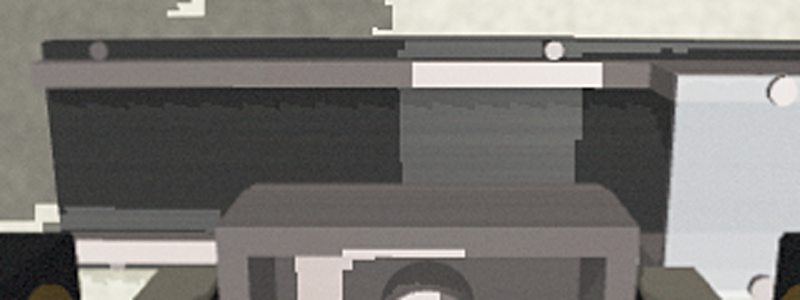

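View pics/f_o.png

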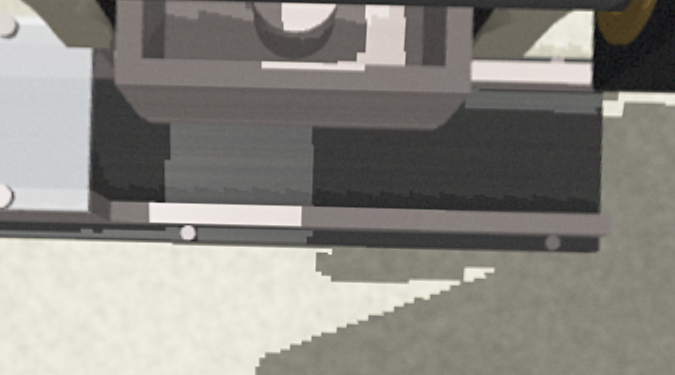

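Call:
jog_arm:
  series:
    - [1, 0.5, 0, 50, 0, 0, 0]
    - [1, 0.5, 0, 95, 0, 0, 0]
    - [1, 0.5, 0, 110, 0, 0, 0]
    - [1, 0.5, 0, 120, 0, 0, 0]
    - [1, 0.5, 0, 127, 0, 0, 0]
    - [1, 0.5, 0, 127, 0, 0, 0]

```text
t: 14.95
eef_pos: [0.6439, 0.0336, 0.0139]
orientation: [-3.141, 0.002, 3.118]
ft_force: [-0.5, -0.1, -1.1]
finger_gap: 0.774
```

Run:
```python
from h import *
st()
```

```text
t 14.95 tcp [0.6439 0.0336 0.0139] gp [0.6439 0.0337 0.0329] rpy [-1.800e+02  1.000e-01  1.786e+02] q [ 0.36  0.51 -0.29  0.   -0.77 -1.95] F [-0.5 -0.1 -1.1] gap 68.1
```

Call:
jog_arm:
  series:
    - [1, 0.5, 0, 2, 0, 0, 0]
    - [-0.77, 0.5, 0, 2, 0, 0, 0]
    - [-0.77, 0.5, 0, 2, 0, 0, 0]
    - [-0.77, 0.5, 0, -50, 0, 0, 0]
    - [-0.77, 0.5, 0, -110, 0, 0, 0]
    - [-0.77, 0.5, 0, -160, 0, 0, 0]

```text
t: 15.7
eef_pos: [0.6428, 0.0336, 0.1753]
orientation: [-3.141, 0.002, 3.118]
ft_force: [1.7, -0.5, -0.8]
finger_gap: 0.882
```

Run:
```python
from h import *
st(); m,im=snap('scene','g_scene'); c=im[150:260,220:440]; cv2.imwrite('pics/g_crop.png',cv2.resize(c,None,fx=3.6,fy=3.6,interpolation=cv2.INTER_CUBIC))
```

```text
t 15.70 tcp [0.6428 0.0336 0.1753] gp [0.6428 0.0337 0.1943] rpy [-1.799e+02  1.000e-01  1.786e+02] q [ 0.36  0.34 -0.13  0.   -1.09 -1.95] F [ 1.7 -0.5 -0.8] gap 77.6
```

View pics/g_crop.png

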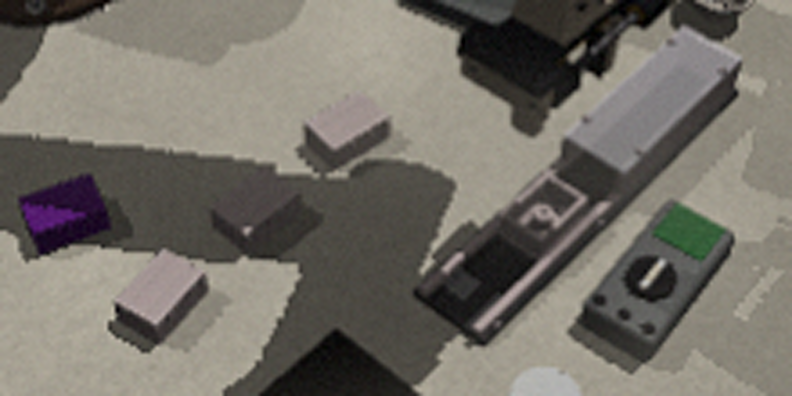

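Run:
```python
from h import *
st(); print(row([.50,-.10,.21],0,-95)); print(row([.442,-.242,.22],0,8))
```

```text
t 15.75 tcp [0.646  0.0339 0.1829] gp [0.6458 0.0339 0.2019] rpy [180.    0.6 178.7] q [ 0.36  0.34 -0.13  0.   -1.1  -1.95] F [3.6 1.  8.1] gap 77.6
([142.8, -137.1, -9.7], [-0.008, 0.009, -1.506])
([197.5, -280.4, -20.4], [0.017, 0.001, 2.979])
```

Call:
jog_arm:
  series:
    - [-1, 143, -137, -15, 0, 0, -1.5]
    - [-1, 143, -137, -15, 0, 0, -1.5]
    - [-1, 143, -137, -15, 0, 0, -1.5]
    - [-1, 143, -137, -15, 0, 0, -1.5]
    - [-1, 143, -137, -15, 0, 0, -1.5]
    - [-1, 143, -137, -15, 0, 0, -1.5]
    - [-1, 143, -137, -15, 0, 0, -1.5]
    - [-1, 143, -137, -15, 0, 0, -1.5]
    - [-1, 198, -280, -20, 0, 0, -3.3]
    - [-1, 198, -280, -20, 0, 0, -3.3]
    - [-1, 198, -280, -20, 0, 0, -3.3]
    - [-1, 198, -280, -20, 0, 0, -3.3]
    - [-1, 198, -280, -20, 0, 0, -3.3]
    - [-1, 198, -280, -20, 0, 0, -3.3]
    - [-1, 198, -280, -20, 0, 0, -3.3]
    - [-1, 198, -280, -20, 0, 0, -3.3]
    - [-1, 198, -280, -20, 0, 0, -3.3]
    - [-1, 198, -280, -20, 0, 0, -3.3]
    - [-1, 198, -280, -20, 0, 0, -3.3]
    - [-1, 198, -280, -20, 0, 0, -3.3]

```text
t: 18.25
eef_pos: [0.4378, -0.2415, 0.193]
orientation: [3.14, -0.0, 0.131]
ft_force: [0.0, -0.2, -0.4]
finger_gap: 0.996
```

Run:
```python
from h import *
st(); print(row([.443,-.242,.12],50,8));
```

```text
t 18.25 tcp [ 0.4378 -0.2415  0.193 ] gp [ 0.4378 -0.2415  0.212 ] rpy [179.9  -0.    7.5] q [-0.11  0.09 -0.42  0.   -1.06  1.81] F [ 0.  -0.2 -0.4] gap 87.7
([-9.5, 1.2, 85.2], [-0.003, -0.873, -0.009])
```

Call:
jog_arm:
  series:
    - [-1, -10, 1, 85, 0, -0.873, 0]
    - [-1, -10, 1, 85, 0, -0.873, 0]
    - [-1, -10, 1, 85, 0, -0.873, 0]
    - [-1, -10, 1, 85, 0, -0.873, 0]
    - [-1, -10, 1, 85, 0, -0.873, 0]
    - [-1, -10, 1, 85, 0, -0.873, 0]
    - [-1, -10, 1, 125, 0, -0.873, 0]
    - [-1, -10, 1, 150, 0, -0.873, 0]
    - [-1, -10, 1, 170, 0, -0.873, 0]
    - [-1, -10, 1, 181, 0, -0.873, 0]
    - [-1, -10, 1, 181, 0, -0.873, 0]

```text
t: 19.62
eef_pos: [0.428, -0.2441, 0.0121]
orientation: [3.139, 0.873, 0.132]
ft_force: [-0.5, -0.1, 0.2]
finger_gap: 0.994
```

Call:
jog_arm:
  series:
    - [1, 0, 0, 0, 0, 0, 0]
    - [1, 0, 0, 0, 0, 0, 0]
    - [1, 0, 0, 0, 0, 0, 0]
    - [1, 0, 0, 0, 0, 0, 0]
    - [1, 0, 0, 0, 0, 0, 0]

```text
t: 20.25
eef_pos: [0.4285, -0.2442, 0.0126]
orientation: [3.139, 0.873, 0.133]
ft_force: [2.1, 0.5, 4.9]
finger_gap: 0.771
```

Run:
```python
from h import *
st(); print(row([.442,-.242,.12],50,8)); print(row([.40,-.42,.25],20,-60)); print(row([.36,-.52,.25],0,-120))
```

```text
t 20.25 tcp [ 0.4285 -0.2442  0.0126] gp [ 0.4429 -0.2422  0.0248] rpy [179.8  50.    7.6] q [-0.02  0.8  -0.15  0.12 -1.49  1.66] F [2.1 0.5 4.9] gap 67.9
([-73.4, -0.1, -60.5], [-0.003, -0.0, -0.004])
([-202.8, 164.7, -99.4], [0.686, 0.46, 0.977])
([-234.4, 264.5, -59.7], [0.961, 0.469, 2.058])
```

Call:
jog_arm:
  series:
    - [1, -37, 0, -30, 0, 0, 0]
    - [1, -73, 0, -60, 0, 0, 0]
    - [1, -203, 165, -99, 0.686, 0.46, 0.977]
    - [1, -203, 165, -99, 0.686, 0.46, 0.977]
    - [1, -203, 165, -99, 0.686, 0.46, 0.977]
    - [1, -203, 165, -99, 0.686, 0.46, 0.977]
    - [1, -203, 165, -99, 0.686, 0.46, 0.977]
    - [1, -203, 165, -99, 0.686, 0.46, 0.977]
    - [1, -203, 165, -99, 0.686, 0.46, 0.977]
    - [1, -234, 265, -60, 0.961, 0.469, 2.058]
    - [1, -234, 265, -60, 0.961, 0.469, 2.058]
    - [1, -234, 265, -60, 0.961, 0.469, 2.058]
    - [1, -234, 265, -60, 0.961, 0.469, 2.058]
    - [1, -234, 265, -60, 0.961, 0.469, 2.058]
    - [1, -234, 265, -60, 0.961, 0.469, 2.058]
    - [1, -234, 265, -60, 0.961, 0.469, 2.058]

```text
t: 22.25
eef_pos: [0.3597, -0.5192, 0.2301]
orientation: [3.141, 0.001, -2.093]
ft_force: [0.2, -0.8, -1.8]
finger_gap: 0.776
```

Run:
```python
from h import *
st(); print(row([.30,-.60,.12],-75,-150)); print(row([.28,-.62,.035],-75,-150))
```

```text
t 22.25 tcp [ 0.3597 -0.5192  0.2301] gp [ 0.3597 -0.5192  0.2491] rpy [ 1.799e+02  1.000e-01 -1.199e+02] q [-0.66  0.29 -0.08 -0.   -1.2   0.13] F [ 0.2 -0.8 -1.8] gap 68.3
([115.9, 20.5, 114.9], [-0.342, 1.278, 0.448])
([143.3, 27.7, 199.9], [-0.342, 1.278, 0.448])
```

Call:
jog_arm:
  series:
    - [1, 30, 5, 30, -0.085, 0.32, 0.112]
    - [1, 60, 10, 58, -0.171, 0.639, 0.224]
    - [1, 60, 10, 58, -0.171, 0.639, 0.224]
    - [1, 60, 10, 58, -0.171, 0.639, 0.224]
    - [1, 116, 20, 115, -0.342, 1.278, 0.448]
    - [1, 116, 20, 115, -0.342, 1.278, 0.448]
    - [1, 116, 20, 115, -0.342, 1.278, 0.448]
    - [1, 116, 20, 115, -0.342, 1.278, 0.448]
    - [1, 116, 20, 115, -0.342, 1.278, 0.448]
    - [1, 130, 24, 155, -0.342, 1.278, 0.448]
    - [1, 140, 27, 185, -0.342, 1.278, 0.448]
    - [1, 143, 28, 200, -0.342, 1.278, 0.448]
    - [1, 143, 28, 200, -0.342, 1.278, 0.448]
    - [-1, 143, 28, 200, -0.342, 1.278, 0.448]
    - [-1, 143, 28, 200, -0.342, 1.278, 0.448]
    - [-1, 143, 28, 200, -0.342, 1.278, 0.448]

```text
t: 24.25
eef_pos: [0.2648, -0.6301, 0.0311]
orientation: [-3.135, -1.309, -2.626]
ft_force: [0.4, -1.2, 0.1]
finger_gap: 0.99
```

Run:
```python
from h import *
st(); snap('wrist','h_wrist'); print(row([.36,-.575,.10],-75,-150)); print(row([.36,-.575,.2],0,-150));
```

```text
t 24.25 tcp [ 0.2648 -0.6301  0.0311] gp [ 0.2807 -0.6209  0.036 ] rpy [-179.6  -75.  -150.4] q [-0.52  0.94 -0.46  1.01 -1.4  -1.42] F [ 0.4 -1.2  0.1] gap 87.1
([38.4, 0.0, -105.2], [0.001, -0.0, -0.002])
([116.6, -0.1, -145.2], [-0.0, -1.309, -0.002])
```

View pics/h_wrist.png

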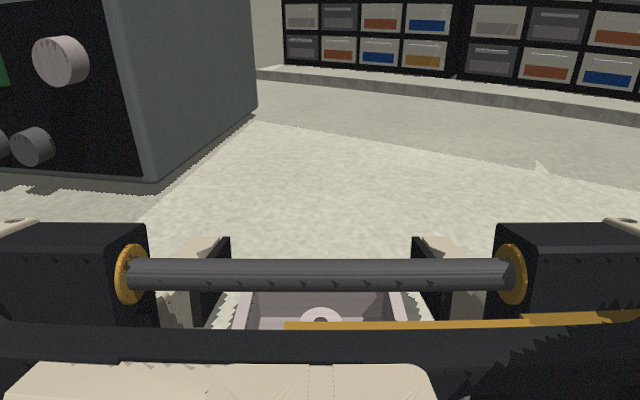

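The second flip (cover C) also shows a boss, at (320,315), so it is sound. I'll use the same retreat and measure from above.

Call:
jog_arm:
  series:
    - [-1, 0, 0, -40, 0, 0, 0]
    - [-1, 20, 0, -80, 0, 0, 0]
    - [-1, 38, 0, -105, 0, 0, 0]
    - [-1, 117, 0, -145, 0, -1.309, 0]
    - [-1, 117, 0, -145, 0, -1.309, 0]
    - [-1, 117, 0, -145, 0, -1.309, 0]
    - [-1, 117, 0, -145, 0, -1.309, 0]
    - [-1, 117, 0, -145, 0, -1.309, 0]
    - [-1, 117, 0, -145, 0, -1.309, 0]
    - [-1, 117, 0, -145, 0, -1.309, 0]
    - [-1, 117, 0, -145, 0, -1.309, 0]
    - [-1, 117, 0, -145, 0, -1.309, 0]

```text
t: 25.8
eef_pos: [0.3587, -0.5752, 0.1807]
orientation: [-3.141, -0.002, -2.62]
ft_force: [0.5, -0.3, -0.4]
finger_gap: 0.995
```

Run:
```python
from h import *
st(); m,im=snap('wrist','i_wrist'); np.save('i_m.npy',m,allow_pickle=True)
c=im[40:180,220:420]; cv2.imwrite('pics/i_crop.png',cv2.resize(c,None,fx=4,fy=4,interpolation=cv2.INTER_CUBIC))
```

```text
t 25.80 tcp [ 0.3587 -0.5752  0.1807] gp [ 0.3587 -0.5752  0.1997] rpy [-1.800e+02 -1.000e-01 -1.501e+02] q [-0.73  0.39 -0.05  0.   -1.13 -0.33] F [ 0.5 -0.3 -0.4] gap 87.6
```

View pics/i_crop.png

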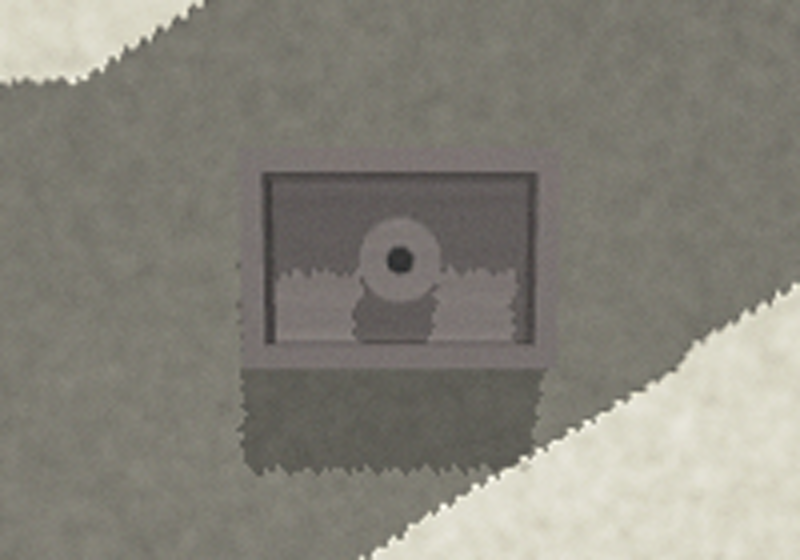

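Run:
```python
from h import *
m=np.load('i_m.npy',allow_pickle=True).item()
p=cast(m,[[320.1,104.7]],.03)[0]; print(p)
print(row([p[0],p[1],.0225],0,-150))
```

```text
[ 0.29557008 -0.61141461  0.03      ]
([73.0, -0.1, 176.9], [0.0, -0.002, -0.001])
```

Call:
jog_arm:
  series:
    - [-1, 60, 0, 40, 0, 0, 0]
    - [-1, 73, 0, 90, 0, 0, 0]
    - [-1, 73, 0, 140, 0, 0, 0]
    - [-1, 73, 0, 165, 0, 0, 0]
    - [-1, 73, 0, 177, 0, 0, 0]
    - [-1, 73, 0, 177, 0, 0, 0]
    - [1, 73, 0, 177, 0, 0, 0]
    - [1, 73, 0, 177, 0, 0, 0]
    - [1, 73, 0, 177, 0, 0, 0]
    - [1, 73, 0, 177, 0, 0, 0]
    - [1, 73, 0, 177, 0, 0, 0]
    - [1, 73, 0, 120, 0, 0, 0]
    - [1, 73, 0, 60, 0, 0, 0]
    - [1, 73, 0, 0, 0, 0, 0]

```text
t: 27.6
eef_pos: [0.2957, -0.6112, 0.1822]
orientation: [3.142, -0.0, -2.62]
ft_force: [1.5, -1.5, -1.4]
finger_gap: 0.776
```

Run:
```python
from h import *
st(); print(row([.6404,-.067,.16],0,178.6)); print(row([.45,-.30,.2],0,-160))
```

```text
t 27.60 tcp [ 0.2957 -0.6112  0.1822] gp [ 0.2957 -0.6112  0.2012] rpy [ 180.    -0.  -150.1] q [-0.83  0.39 -0.04  0.   -1.14 -0.22] F [ 1.5 -1.5 -1.4] gap 68.3
([-570.1, 300.1, 41.0], [-0.0, -0.0, 0.546])
([-288.9, 192.9, 1.1], [0.0, -0.0, 0.173])
```

Call:
jog_arm:
  series:
    - [1, -289, 193, 0, 0, 0, 0.173]
    - [1, -289, 193, 0, 0, 0, 0.173]
    - [1, -289, 193, 0, 0, 0, 0.173]
    - [1, -289, 193, 0, 0, 0, 0.173]
    - [1, -289, 193, 0, 0, 0, 0.173]
    - [1, -570, 300, 40, 0, 0, 0.546]
    - [1, -570, 300, 40, 0, 0, 0.546]
    - [1, -570, 300, 40, 0, 0, 0.546]
    - [1, -570, 300, 40, 0, 0, 0.546]
    - [1, -570, 300, 40, 0, 0, 0.546]
    - [1, -570, 300, 40, 0, 0, 0.546]
    - [1, -570, 300, 40, 0, 0, 0.546]
    - [1, -570, 300, 40, 0, 0, 0.546]
    - [1, -570, 300, 40, 0, 0, 0.546]

```text
t: 29.35
eef_pos: [0.64, -0.0685, 0.1406]
orientation: [-3.141, 0.0, 3.116]
ft_force: [-0.5, -0.1, -0.8]
finger_gap: 0.772
```

Run:
```python
from h import *
st(); m,im=snap('wrist','j_wrist'); print(row([.6404,-.067,.0325],0,178.6))
o=ortho(im,m,.018,.55,.70,-.12,.15,.4); cv2.imwrite('pics/j_o.png',o)
```

```text
t 29.35 tcp [ 0.64   -0.0685  0.1406] gp [ 0.64   -0.0685  0.1596] rpy [-180.     0.   178.5] q [ 0.2   0.37 -0.18  0.   -1.02 -1.79] F [-0.5 -0.1 -0.8] gap 68.0
([-0.2, 1.6, 127.2], [-0.001, 0.0, -0.001])
```

View pics/j_wrist.png

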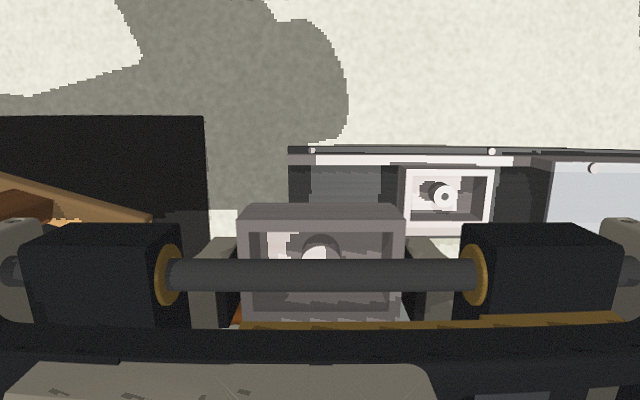

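View pics/j_o.png

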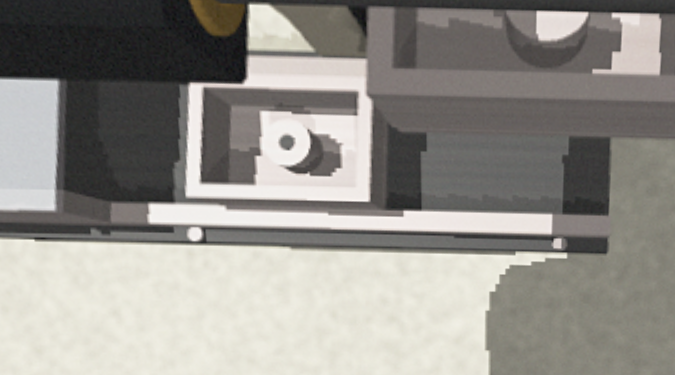

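Call:
jog_arm:
  series:
    - [1, 0, 2, 50, 0, 0, 0]
    - [1, 0, 2, 95, 0, 0, 0]
    - [1, 0, 2, 112, 0, 0, 0]
    - [1, 0, 2, 122, 0, 0, 0]
    - [1, 0, 2, 129, 0, 0, 0]
    - [1, 0, 2, 129, 0, 0, 0]
    - [-0.68, 0, 2, 129, 0, 0, 0]
    - [-0.68, 0, 2, 129, 0, 0, 0]
    - [-0.68, 0, 2, 80, 0, 0, 0]
    - [-0.68, 0, 2, 20, 0, 0, 0]
    - [-0.68, 0, 2, -40, 0, 0, 0]

```text
t: 30.78
eef_pos: [0.6405, -0.0654, 0.1823]
orientation: [-3.141, 0.0, 3.118]
ft_force: [0.1, -0.4, -0.5]
finger_gap: 0.838
```

Run:
```python
from h import *
st(); m,im=snap('scene','k_scene'); c=im[150:260,220:440]; cv2.imwrite('pics/k_crop.png',cv2.resize(c,None,fx=3.6,fy=3.6,interpolation=cv2.INTER_CUBIC))
print(row([.50,-.10,.22],0,-95)); print(row([.438,-.121,.21],0,-2.7))
```

```text
t 30.77 tcp [ 0.6405 -0.0654  0.1823] gp [ 0.6405 -0.0654  0.2013] rpy [-179.9    0.   178.6] q [ 0.2   0.34 -0.12  0.   -1.11 -1.8 ] F [ 0.1 -0.4 -0.5] gap 73.8
([143.7, -37.5, -10.7], [-0.01, 0.009, -1.506])
([205.3, -59.9, -1.4], [-0.019, -0.002, -3.117])
```

View pics/k_crop.png

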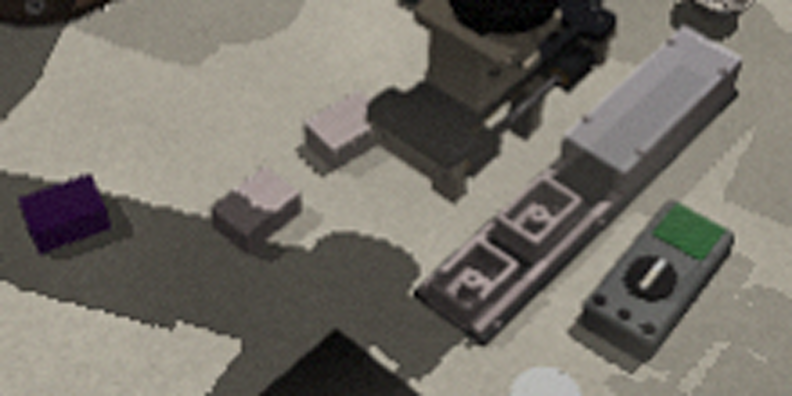

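Call:
jog_arm:
  series:
    - [-1, 144, -38, -10, 0, 0, -1.5]
    - [-1, 144, -38, -10, 0, 0, -1.5]
    - [-1, 144, -38, -10, 0, 0, -1.5]
    - [-1, 144, -38, -10, 0, 0, -1.5]
    - [-1, 144, -38, -10, 0, 0, -1.5]
    - [-1, 144, -38, -10, 0, 0, -1.5]
    - [-1, 144, -38, -10, 0, 0, -1.5]
    - [-1, 144, -38, -10, 0, 0, -1.5]
    - [-1, 205, -60, -1, 0, 0, -3.117]
    - [-1, 205, -60, -1, 0, 0, -3.117]
    - [-1, 205, -60, -1, 0, 0, -3.117]
    - [-1, 205, -60, -1, 0, 0, -3.117]
    - [-1, 205, -60, -1, 0, 0, -3.117]
    - [-1, 205, -60, -1, 0, 0, -3.117]
    - [-1, 205, -60, -1, 0, 0, -3.117]
    - [-1, 205, -60, -1, 0, 0, -3.117]
    - [-1, 205, -60, -1, 0, 0, -3.117]
    - [-1, 205, -60, -1, 0, 0, -3.117]

```text
t: 33.08
eef_pos: [0.4343, -0.1204, 0.1814]
orientation: [3.141, -0.001, -0.05]
ft_force: [-0.7, -0.1, 0.3]
finger_gap: 0.999
```

Run:
```python
from h import *
st(); print(row([.438,-.121,.12],50,-2.7)); print(row([.438,-.121,.0245],50,-2.7))
snap('scene','k2_scene'); m,im=snap('wrist','k2_wrist')
```

```text
t 33.08 tcp [ 0.4343 -0.1204  0.1814] gp [ 0.4343 -0.1204  0.2004] rpy [180.   -0.   -2.8] q [ 0.17  0.02 -0.53  0.   -1.02  1.35] F [-0.7 -0.1  0.3] gap 87.9
([-10.9, 0.4, 73.6], [-0.0, -0.873, -0.003])
([-10.9, 0.3, 169.1], [-0.0, -0.873, -0.003])
```

View pics/k2_scene.png

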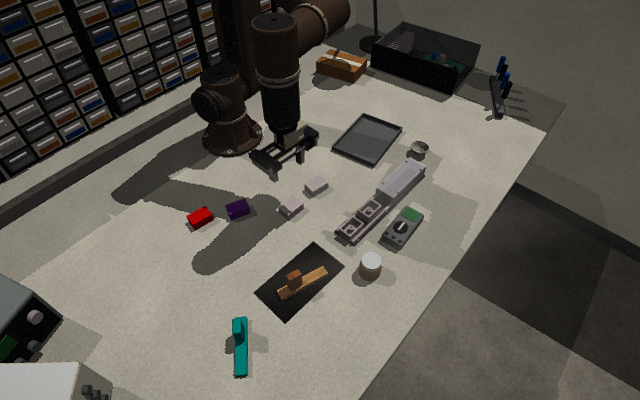

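View pics/k2_wrist.png

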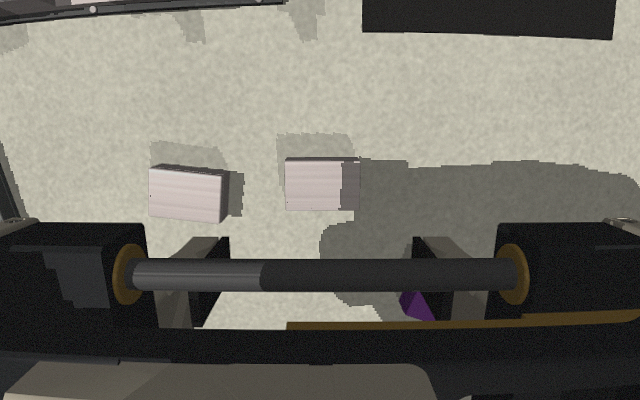

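Run:
```python
from h import *
from rig import ctrl
m=ctrl.camera_model('wrist')
print(cast(m,[[322,184],[285,184],[359,184],[186,195],[150,182],[150,215],[228,176],[222,222]],.03))
```

```text
[[ 0.44075337 -0.12099629  0.03      ]
 [ 0.44246432 -0.08779886  0.03      ]
 [ 0.43906954 -0.15419883  0.03      ]
 [ 0.43706921  0.00367761  0.03      ]
 [ 0.45092464  0.03552066  0.03      ]
 [ 0.41984266  0.04089689  0.03      ]
 [ 0.45244632 -0.03714268  0.03      ]
 [ 0.40975563 -0.0265234   0.03      ]]
```

Position confirmed: (0.440,-0.121). I'll tilt, descend, grip and carry.

Call:
jog_arm:
  series:
    - [-1, -9, 0, 74, 0, -0.873, 0]
    - [-1, -9, 0, 74, 0, -0.873, 0]
    - [-1, -9, 0, 74, 0, -0.873, 0]
    - [-1, -9, 0, 74, 0, -0.873, 0]
    - [-1, -9, 0, 74, 0, -0.873, 0]
    - [-1, -9, 0, 74, 0, -0.873, 0]
    - [-1, -9, 0, 115, 0, -0.873, 0]
    - [-1, -9, 0, 145, 0, -0.873, 0]
    - [-1, -9, 0, 160, 0, -0.873, 0]
    - [-1, -9, 0, 169, 0, -0.873, 0]
    - [-1, -9, 0, 169, 0, -0.873, 0]
    - [1, -9, 0, 169, 0, -0.873, 0]
    - [1, -9, 0, 169, 0, -0.873, 0]
    - [1, -9, 0, 169, 0, -0.873, 0]
    - [1, -9, 0, 169, 0, -0.873, 0]
    - [1, -9, 0, 169, 0, -0.873, 0]

```text
t: 35.17
eef_pos: [0.4256, -0.1202, 0.0128]
orientation: [3.14, 0.873, -0.05]
ft_force: [1.5, -0.2, 5.7]
finger_gap: 0.773
```

Run:
```python
from h import *
st(); print(row([.442,-.121,.12],50,-2.7)); print(row([.42,-.34,.25],20,-60)); print(row([.36,-.52,.25],0,-120))
```

```text
t 35.17 tcp [ 0.4256 -0.1202  0.0128] gp [ 0.4402 -0.1209  0.025 ] rpy [179.9  50.   -2.8] q [ 0.08  0.78 -0.11 -0.1  -1.55  1.49] F [ 1.5 -0.2  5.7] gap 68.0
([-71.6, 0.2, -62.5], [-0.0, 0.0, -0.002])
([-166.9, 214.6, -142.0], [0.58, 0.478, 0.826])
([-196.6, 402.8, -104.6], [0.884, 0.538, 1.894])
```

Call:
jog_arm:
  series:
    - [1, -36, 0, -31, 0, 0, 0]
    - [1, -72, 0, -62, 0, 0, 0]
    - [1, -167, 215, -142, 0.58, 0.478, 0.826]
    - [1, -167, 215, -142, 0.58, 0.478, 0.826]
    - [1, -167, 215, -142, 0.58, 0.478, 0.826]
    - [1, -167, 215, -142, 0.58, 0.478, 0.826]
    - [1, -167, 215, -142, 0.58, 0.478, 0.826]
    - [1, -167, 215, -142, 0.58, 0.478, 0.826]
    - [1, -167, 215, -142, 0.58, 0.478, 0.826]
    - [1, -197, 403, -105, 0.884, 0.538, 1.894]
    - [1, -197, 403, -105, 0.884, 0.538, 1.894]
    - [1, -197, 403, -105, 0.884, 0.538, 1.894]
    - [1, -197, 403, -105, 0.884, 0.538, 1.894]
    - [1, -197, 403, -105, 0.884, 0.538, 1.894]
    - [1, -197, 403, -105, 0.884, 0.538, 1.894]
    - [1, -197, 403, -105, 0.884, 0.538, 1.894]
    - [1, -197, 403, -105, 0.884, 0.538, 1.894]

```text
t: 37.3
eef_pos: [0.3601, -0.5198, 0.2304]
orientation: [3.139, 0.001, -2.09]
ft_force: [-0.4, -0.9, -1.2]
finger_gap: 0.774
```

Run:
```python
from h import *
st(); print(row([.30,-.60,.12],-75,-150)); print(row([.28,-.62,.035],-75,-150))
```

```text
t 37.30 tcp [ 0.3601 -0.5198  0.2304] gp [ 0.3601 -0.5199  0.2494] rpy [ 1.799e+02  1.000e-01 -1.198e+02] q [-0.66  0.29 -0.08 -0.   -1.2   0.14] F [-0.4 -0.9 -1.2] gap 68.1
([115.4, 21.3, 115.2], [-0.343, 1.277, 0.451])
([142.8, 28.6, 200.2], [-0.343, 1.277, 0.451])
```

Call:
jog_arm:
  series:
    - [1, 30, 5, 30, -0.085, 0.32, 0.112]
    - [1, 60, 10, 58, -0.171, 0.639, 0.224]
    - [1, 60, 10, 58, -0.171, 0.639, 0.224]
    - [1, 60, 10, 58, -0.171, 0.639, 0.224]
    - [1, 116, 20, 115, -0.342, 1.278, 0.45]
    - [1, 116, 20, 115, -0.342, 1.278, 0.45]
    - [1, 116, 20, 115, -0.342, 1.278, 0.45]
    - [1, 116, 20, 115, -0.342, 1.278, 0.45]
    - [1, 116, 20, 115, -0.342, 1.278, 0.45]
    - [1, 130, 24, 155, -0.342, 1.278, 0.45]
    - [1, 140, 27, 185, -0.342, 1.278, 0.45]
    - [1, 143, 28, 200, -0.342, 1.278, 0.45]
    - [1, 143, 28, 200, -0.342, 1.278, 0.45]
    - [-1, 143, 28, 200, -0.342, 1.278, 0.45]
    - [-1, 143, 28, 200, -0.342, 1.278, 0.45]
    - [-1, 143, 28, 200, -0.342, 1.278, 0.45]

```text
t: 39.3
eef_pos: [0.2644, -0.63, 0.0319]
orientation: [-3.128, -1.309, -2.634]
ft_force: [-0.2, -0.5, -0.5]
finger_gap: 0.987
```

Run:
```python
from h import *
st(); snap('wrist','l_wrist'); print(row([.36,-.575,.10],-75,-150)); print(row([.36,-.575,.2],0,-150));
```

```text
t 39.30 tcp [ 0.2644 -0.63    0.0319] gp [ 0.2803 -0.6208  0.0368] rpy [-179.2  -75.  -150.9] q [-0.52  0.93 -0.46  1.   -1.4  -1.42] F [-0.2 -0.5 -0.5] gap 86.9
([37.4, -0.2, -105.3], [0.002, -0.0, -0.004])
([115.7, -0.4, -145.3], [-0.001, -1.309, -0.005])
```

View pics/l_wrist.png

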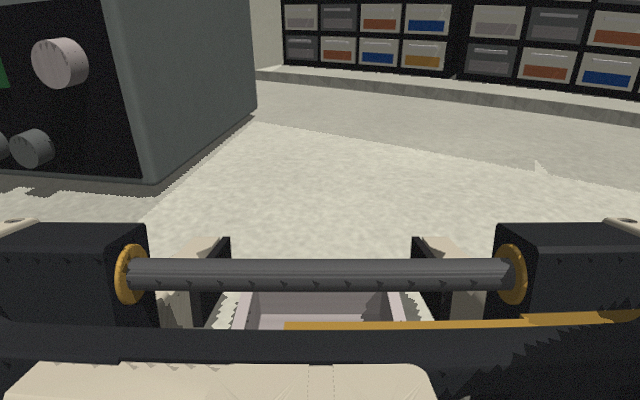

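Cover B is hollow side up and no boss shows in the middle. I'll back off to confirm that and measure.

Call:
jog_arm:
  series:
    - [-1, 0, 0, -40, 0, 0, 0]
    - [-1, 20, 0, -80, 0, 0, 0]
    - [-1, 38, 0, -105, 0, 0, 0]
    - [-1, 116, 0, -145, 0, -1.309, 0]
    - [-1, 116, 0, -145, 0, -1.309, 0]
    - [-1, 116, 0, -145, 0, -1.309, 0]
    - [-1, 116, 0, -145, 0, -1.309, 0]
    - [-1, 116, 0, -145, 0, -1.309, 0]
    - [-1, 116, 0, -145, 0, -1.309, 0]
    - [-1, 116, 0, -145, 0, -1.309, 0]
    - [-1, 116, 0, -145, 0, -1.309, 0]
    - [-1, 116, 0, -145, 0, -1.309, 0]

```text
t: 40.85
eef_pos: [0.3585, -0.5749, 0.1806]
orientation: [-3.14, -0.002, -2.622]
ft_force: [-0.4, 0.1, 0.7]
finger_gap: 0.998
```

Run:
```python
from h import *
st(); m,im=snap('wrist','n_wrist'); np.save('n_m.npy',m,allow_pickle=True)
c=im[40:180,220:420]; cv2.imwrite('pics/n_crop.png',cv2.resize(c,None,fx=4,fy=4,interpolation=cv2.INTER_CUBIC))
m,im=snap('scene','n_scene')
o=ortho(im,m,.022,.28,.56,.16,.5,.5); cv2.imwrite('pics/n_tray.png',o)
```

```text
t 40.85 tcp [ 0.3585 -0.5749  0.1806] gp [ 0.3585 -0.5749  0.1996] rpy [-1.799e+02 -1.000e-01 -1.502e+02] q [-0.72  0.39 -0.05  0.   -1.13 -0.33] F [-0.4  0.1  0.7] gap 87.8
```

View pics/n_crop.png

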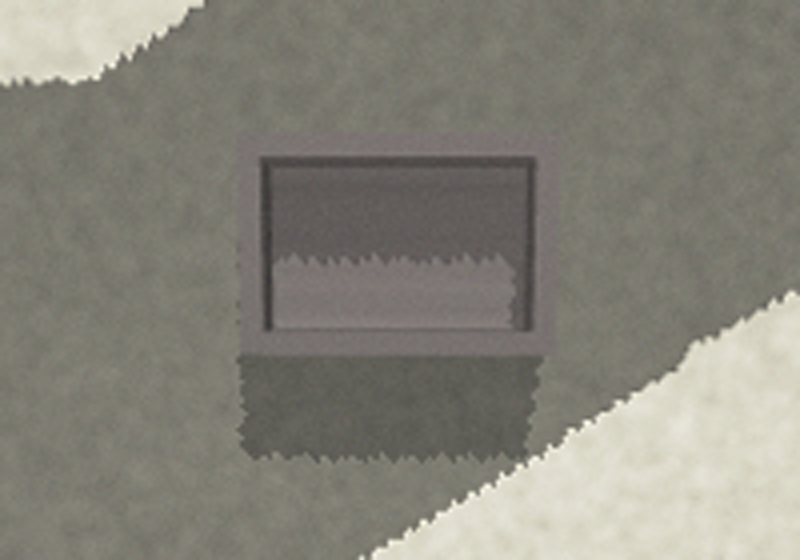

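View pics/n_tray.png

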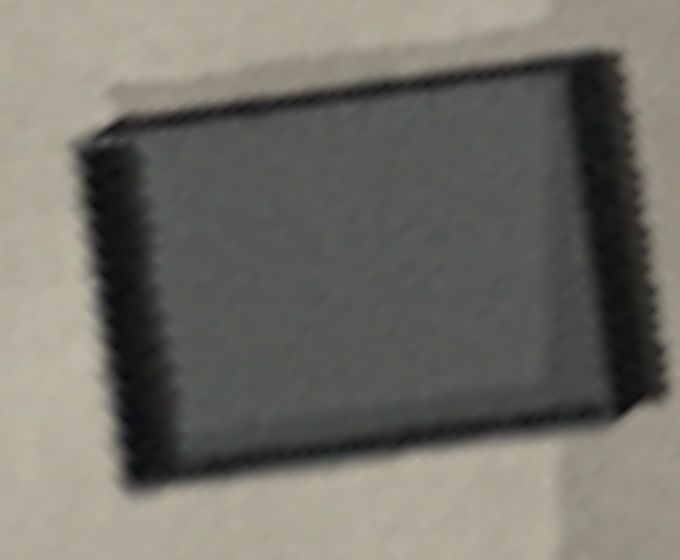

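Confirmed: cover B has no boss, so it goes in the tray. I'll pick it up and carry it there.

Run:
```python
from h import *
m=np.load('n_m.npy',allow_pickle=True).item()
p=cast(m,[[319.6,101]],.03)[0]; print(p)
print(row([p[0],p[1],.0225],0,-150))
```

```text
[ 0.29297285 -0.61316615  0.03      ]
([76.6, -0.6, 176.5], [-0.001, -0.002, -0.002])
```

Call:
jog_arm:
  series:
    - [-1, 60, 0, 40, 0, 0, 0]
    - [-1, 76, -1, 90, 0, 0, 0]
    - [-1, 76, -1, 140, 0, 0, 0]
    - [-1, 76, -1, 165, 0, 0, 0]
    - [-1, 76, -1, 177, 0, 0, 0]
    - [-1, 76, -1, 177, 0, 0, 0]
    - [1, 76, -1, 177, 0, 0, 0]
    - [1, 76, -1, 177, 0, 0, 0]
    - [1, 76, -1, 177, 0, 0, 0]
    - [1, 76, -1, 177, 0, 0, 0]
    - [1, 76, -1, 177, 0, 0, 0]
    - [1, 76, -1, 120, 0, 0, 0]
    - [1, 76, -1, 60, 0, 0, 0]
    - [1, 76, -1, 0, 0, 0, 0]

```text
t: 42.7
eef_pos: [0.2933, -0.6132, 0.1822]
orientation: [-3.14, -0.001, -2.622]
ft_force: [0.3, -1.5, -1.0]
finger_gap: 0.772
```

Run:
```python
from h import *
st(); print(row([.48,-.25,.2],0,-115)); print(row([.53,.05,.2],0,-95));print(row([.429,.276,.16],0,-80.5))
```

```text
t 42.70 tcp [ 0.2933 -0.6132  0.1822] gp [ 0.2933 -0.6131  0.2012] rpy [-179.9   -0.  -150.2] q [-0.84  0.39 -0.04  0.   -1.14 -0.21] F [ 0.3 -1.5 -1. ] gap 68.0
([-342.5, 222.4, 0.6], [-0.002, -0.001, -0.614])
([-534.9, 457.9, 0.0], [-0.001, -0.001, -0.964])
([-559.6, 704.3, 39.6], [-0.001, -0.002, -1.217])
```

Call:
jog_arm:
  series:
    - [1, -342, 222, 0, 0, 0, -0.614]
    - [1, -342, 222, 0, 0, 0, -0.614]
    - [1, -342, 222, 0, 0, 0, -0.614]
    - [1, -342, 222, 0, 0, 0, -0.614]
    - [1, -342, 222, 0, 0, 0, -0.614]
    - [1, -342, 222, 0, 0, 0, -0.614]
    - [1, -342, 222, 0, 0, 0, -0.614]
    - [1, -535, 458, 0, 0, 0, -0.964]
    - [1, -535, 458, 0, 0, 0, -0.964]
    - [1, -535, 458, 0, 0, 0, -0.964]
    - [1, -535, 458, 0, 0, 0, -0.964]
    - [1, -535, 458, 0, 0, 0, -0.964]
    - [1, -560, 704, 39, 0, 0, -1.217]
    - [1, -560, 704, 39, 0, 0, -1.217]
    - [1, -560, 704, 39, 0, 0, -1.217]
    - [1, -560, 704, 39, 0, 0, -1.217]
    - [1, -560, 704, 39, 0, 0, -1.217]
    - [1, -560, 704, 39, 0, 0, -1.217]

```text
t: 44.95
eef_pos: [0.4292, 0.2756, 0.1394]
orientation: [3.141, -0.003, -1.403]
ft_force: [0.2, 0.8, -1.4]
finger_gap: 0.775
```

Run:
```python
from h import *
st(); snap('wrist','p_wrist'); print(row([.429,.276,.0305],0,-80.5))
```

```text
t 44.95 tcp [0.4292 0.2756 0.1394] gp [0.4292 0.2757 0.1584] rpy [180.   -0.2 -80.4] q [ 0.96  0.17 -0.47  0.   -0.94 -0.79] F [ 0.2  0.8 -1.4] gap 68.2
([-1.3, 0.5, 128.0], [-0.0, -0.003, 0.001])
```

View pics/p_wrist.png

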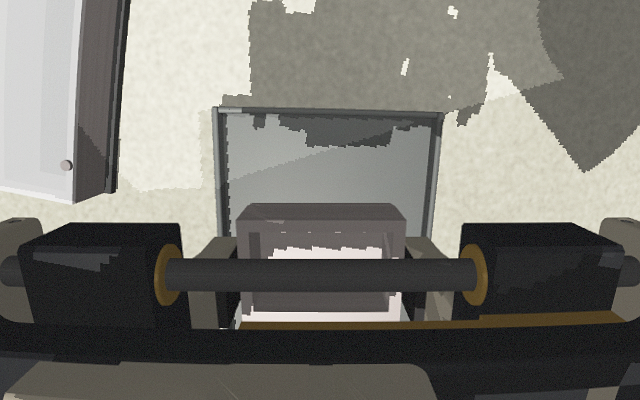

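Call:
jog_arm:
  series:
    - [1, 0, 0, 50, 0, 0, 0]
    - [1, 0, 0, 95, 0, 0, 0]
    - [1, 0, 0, 115, 0, 0, 0]
    - [1, 0, 0, 124, 0, 0, 0]
    - [1, 0, 0, 129, 0, 0, 0]
    - [1, 0, 0, 129, 0, 0, 0]
    - [-0.7, 0, 0, 129, 0, 0, 0]
    - [-0.7, 0, 0, 129, 0, 0, 0]
    - [-0.7, 0, 0, 80, 0, 0, 0]
    - [-0.7, 0, 0, 20, 0, 0, 0]
    - [-0.7, 0, 0, -40, 0, 0, 0]

```text
t: 46.38
eef_pos: [0.4294, 0.2756, 0.1818]
orientation: [-3.141, -0.002, -1.404]
ft_force: [1.2, 1.1, -0.4]
finger_gap: 0.847
```

Run:
```python
from h import *
st(); m,im=snap('scene','q_scene')
print(row([.435,.006,.22],0,-8.5))
```

```text
t 46.38 tcp [0.4294 0.2756 0.1818] gp [0.4294 0.2756 0.2008] rpy [-1.80e+02 -1.00e-01 -8.04e+01] q [ 0.96  0.12 -0.41  0.   -1.04 -0.79] F [ 1.2  1.1 -0.4] gap 74.5
([268.7, 43.2, -12.0], [-0.012, -0.004, -1.254])
```

View pics/q_scene.png

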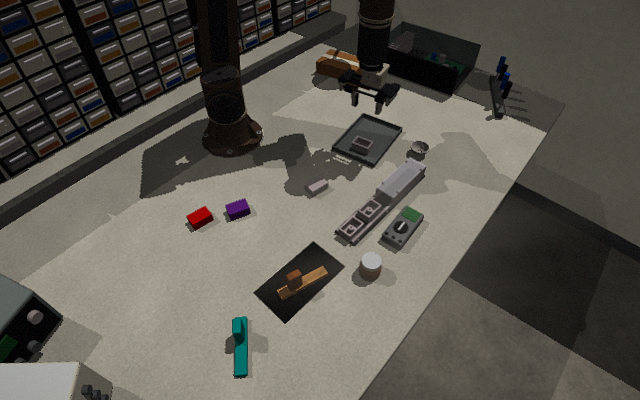

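Call:
jog_arm:
  series:
    - [-1, 269, 43, -12, 0, 0, -1.254]
    - [-1, 269, 43, -12, 0, 0, -1.254]
    - [-1, 269, 43, -12, 0, 0, -1.254]
    - [-1, 269, 43, -12, 0, 0, -1.254]
    - [-1, 269, 43, -12, 0, 0, -1.254]
    - [-1, 269, 43, -12, 0, 0, -1.254]
    - [-1, 269, 43, -12, 0, 0, -1.254]
    - [-1, 269, 43, -12, 0, 0, -1.254]
    - [-1, 269, 43, -12, 0, 0, -1.254]

```text
t: 47.55
eef_pos: [0.4318, 0.0035, 0.1924]
orientation: [3.14, -0.001, -0.154]
ft_force: [-0.0, 0.2, 0.6]
finger_gap: 1.004
```

Run:
```python
from h import *
st(); m,im=snap('wrist','r_wrist')
c=im[100:240,200:440]; cv2.imwrite('pics/r_crop.png',cv2.resize(c,None,fx=3,fy=3,interpolation=cv2.INTER_CUBIC)); np.save('r_m.npy',m,allow_pickle=True)
```

```text
t 47.55 tcp [0.4318 0.0035 0.1924] gp [0.4318 0.0035 0.2114] rpy [ 1.799e+02 -1.000e-01 -8.800e+00] q [ 0.47 -0.03 -0.55  0.   -1.05  0.94] F [-0.   0.2  0.6] gap 88.3
```

View pics/r_crop.png

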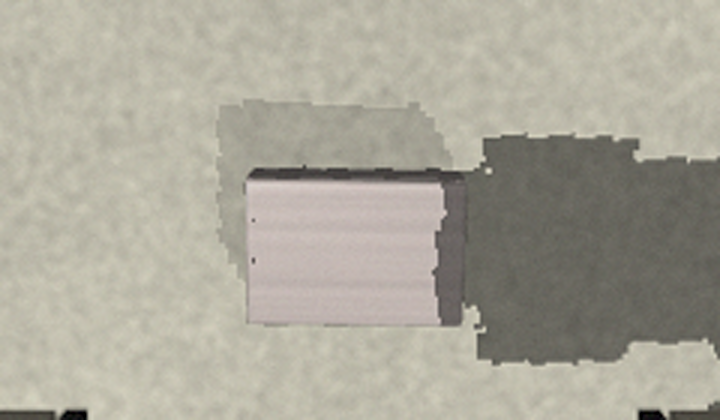

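Run:
```python
from h import *
m=np.load('r_m.npy',allow_pickle=True).item()
p=cast(m,[[318.3,184]],.03)[0]; print(p)
print(row([p[0],p[1],.12],50,-8.6));print(row([p[0],p[1],.0245],50,-8.6))
```

```text
[0.43651312 0.00578109 0.03      ]
([-10.3, -3.1, 84.5], [0.001, -0.874, -0.004])
([-10.4, -3.3, 180.0], [0.001, -0.874, -0.004])
```

Call:
jog_arm:
  series:
    - [-1, -10, -3, 84, 0, -0.873, 0]
    - [-1, -10, -3, 84, 0, -0.873, 0]
    - [-1, -10, -3, 84, 0, -0.873, 0]
    - [-1, -10, -3, 84, 0, -0.873, 0]
    - [-1, -10, -3, 84, 0, -0.873, 0]
    - [-1, -10, -3, 84, 0, -0.873, 0]
    - [-1, -10, -3, 125, 0, -0.873, 0]
    - [-1, -10, -3, 155, 0, -0.873, 0]
    - [-1, -10, -3, 171, 0, -0.873, 0]
    - [-1, -10, -3, 180, 0, -0.873, 0]
    - [-1, -10, -3, 180, 0, -0.873, 0]
    - [1, -10, -3, 180, 0, -0.873, 0]
    - [1, -10, -3, 180, 0, -0.873, 0]
    - [1, -10, -3, 180, 0, -0.873, 0]
    - [1, -10, -3, 180, 0, -0.873, 0]
    - [1, -10, -3, 180, 0, -0.873, 0]

```text
t: 49.6
eef_pos: [0.4228, 0.0073, 0.0127]
orientation: [3.138, 0.872, -0.153]
ft_force: [1.0, -0.2, 6.4]
finger_gap: 0.774
```

Run:
```python
from h import *
st(); print(row([.438,.006,.12],50,-8.6)); print(row([.45,-.25,.25],20,-60)); print(row([.36,-.52,.25],0,-120))
```

```text
t 49.60 tcp [0.4228 0.0073 0.0127] gp [0.4372 0.0052 0.0249] rpy [179.8  49.9  -8.7] q [ 0.21  0.76 -0.08 -0.27 -1.57  1.33] F [ 1.  -0.2  6.4] gap 68.1
([-72.4, -0.8, -61.7], [0.001, -0.001, -0.002])
([-128.1, 245.8, -187.8], [0.521, 0.486, 0.742])
([-155.5, 531.3, -152.6], [0.841, 0.571, 1.802])
```

Call:
jog_arm:
  series:
    - [1, -36, 0, -31, 0, 0, 0]
    - [1, -72, 0, -62, 0, 0, 0]
    - [1, -128, 246, -188, 0.521, 0.486, 0.742]
    - [1, -128, 246, -188, 0.521, 0.486, 0.742]
    - [1, -128, 246, -188, 0.521, 0.486, 0.742]
    - [1, -128, 246, -188, 0.521, 0.486, 0.742]
    - [1, -128, 246, -188, 0.521, 0.486, 0.742]
    - [1, -128, 246, -188, 0.521, 0.486, 0.742]
    - [1, -128, 246, -188, 0.521, 0.486, 0.742]
    - [1, -156, 531, -153, 0.841, 0.571, 1.802]
    - [1, -156, 531, -153, 0.841, 0.571, 1.802]
    - [1, -156, 531, -153, 0.841, 0.571, 1.802]
    - [1, -156, 531, -153, 0.841, 0.571, 1.802]
    - [1, -156, 531, -153, 0.841, 0.571, 1.802]
    - [1, -156, 531, -153, 0.841, 0.571, 1.802]
    - [1, -156, 531, -153, 0.841, 0.571, 1.802]
    - [1, -156, 531, -153, 0.841, 0.571, 1.802]
    - [1, -156, 531, -153, 0.841, 0.571, 1.802]

```text
t: 51.85
eef_pos: [0.3602, -0.5195, 0.2309]
orientation: [3.141, 0.0, -2.092]
ft_force: [-0.4, -0.5, -0.9]
finger_gap: 0.774
```

Run:
```python
from h import *
st(); print(row([.30,-.60,.12],-75,-150)); print(row([.28,-.62,.035],-75,-150))
```

```text
t 51.85 tcp [ 0.3602 -0.5195  0.2309] gp [ 0.3602 -0.5195  0.2499] rpy [ 180.     0.  -119.9] q [-0.66  0.29 -0.08 -0.   -1.2   0.14] F [-0.4 -0.5 -0.9] gap 68.1
([115.7, 21.3, 115.8], [-0.343, 1.277, 0.448])
([143.0, 28.6, 200.8], [-0.343, 1.277, 0.448])
```

Call:
jog_arm:
  series:
    - [1, 30, 5, 30, -0.085, 0.32, 0.112]
    - [1, 60, 10, 58, -0.171, 0.639, 0.224]
    - [1, 60, 10, 58, -0.171, 0.639, 0.224]
    - [1, 60, 10, 58, -0.171, 0.639, 0.224]
    - [1, 116, 20, 115, -0.342, 1.278, 0.45]
    - [1, 116, 20, 115, -0.342, 1.278, 0.45]
    - [1, 116, 20, 115, -0.342, 1.278, 0.45]
    - [1, 116, 20, 115, -0.342, 1.278, 0.45]
    - [1, 116, 20, 115, -0.342, 1.278, 0.45]
    - [1, 130, 24, 155, -0.342, 1.278, 0.45]
    - [1, 140, 27, 185, -0.342, 1.278, 0.45]
    - [1, 143, 28, 200, -0.342, 1.278, 0.45]
    - [1, 143, 28, 200, -0.342, 1.278, 0.45]
    - [-1, 143, 28, 200, -0.342, 1.278, 0.45]
    - [-1, 143, 28, 200, -0.342, 1.278, 0.45]
    - [-1, 143, 28, 200, -0.342, 1.278, 0.45]

```text
t: 53.85
eef_pos: [0.2644, -0.6296, 0.0321]
orientation: [-3.126, -1.309, -2.636]
ft_force: [0.2, 0.2, -0.0]
finger_gap: 0.989
```

Run:
```python
from h import *
st(); snap('wrist','s_wrist'); print(row([.36,-.575,.10],-75,-150)); print(row([.36,-.575,.2],0,-150));
```

```text
t 53.85 tcp [ 0.2644 -0.6296  0.0321] gp [ 0.2803 -0.6204  0.0371] rpy [-179.1  -75.  -151. ] q [-0.52  0.93 -0.46  1.   -1.4  -1.42] F [ 0.2  0.2 -0. ] gap 87.0
([37.3, -0.6, -105.0], [0.002, -0.0, -0.004])
([115.5, -0.8, -145.0], [-0.001, -1.309, -0.005])
```

View pics/s_wrist.png

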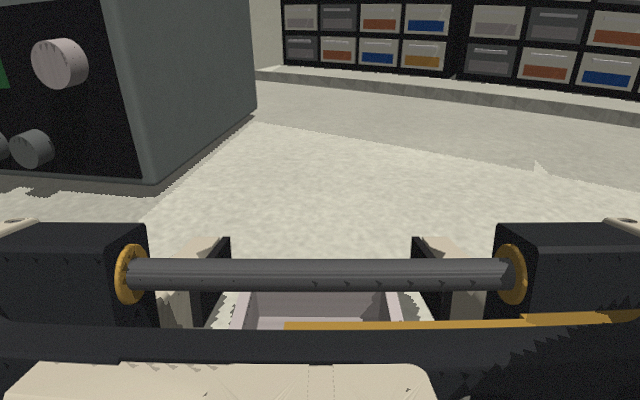

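Cover A has turned over and shows no boss. I'll retreat and measure.

Call:
jog_arm:
  series:
    - [-1, 0, 0, -40, 0, 0, 0]
    - [-1, 20, 0, -80, 0, 0, 0]
    - [-1, 38, 0, -105, 0, 0, 0]
    - [-1, 116, -1, -145, 0, -1.309, 0]
    - [-1, 116, -1, -145, 0, -1.309, 0]
    - [-1, 116, -1, -145, 0, -1.309, 0]
    - [-1, 116, -1, -145, 0, -1.309, 0]
    - [-1, 116, -1, -145, 0, -1.309, 0]
    - [-1, 116, -1, -145, 0, -1.309, 0]
    - [-1, 116, -1, -145, 0, -1.309, 0]
    - [-1, 116, -1, -145, 0, -1.309, 0]
    - [-1, 116, -1, -145, 0, -1.309, 0]

```text
t: 55.4
eef_pos: [0.359, -0.5753, 0.1808]
orientation: [-3.139, -0.002, -2.622]
ft_force: [-0.3, 0.7, -0.1]
finger_gap: 0.997
```

Run:
```python
from h import *
st(); m,im=snap('wrist','u_wrist'); np.save('u_m.npy',m,allow_pickle=True)
c=im[40:180,220:420]; cv2.imwrite('pics/u_crop.png',cv2.resize(c,None,fx=4,fy=4,interpolation=cv2.INTER_CUBIC))
snap('scene','u_scene')
```

```text
t 55.40 tcp [ 0.359  -0.5753  0.1808] gp [ 0.359  -0.5753  0.1998] rpy [-1.799e+02 -1.000e-01 -1.502e+02] q [-0.72  0.39 -0.05  0.   -1.13 -0.33] F [-0.3  0.7 -0.1] gap 87.8
```

View pics/u_crop.png

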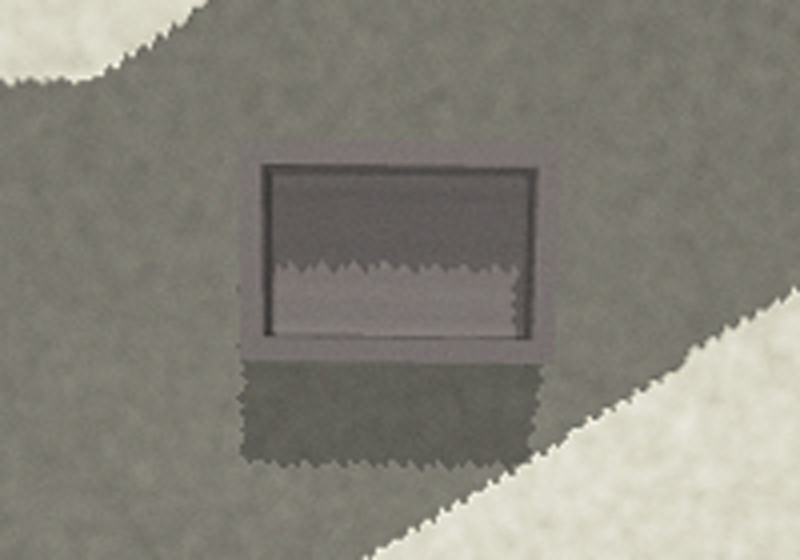

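View pics/u_scene.png

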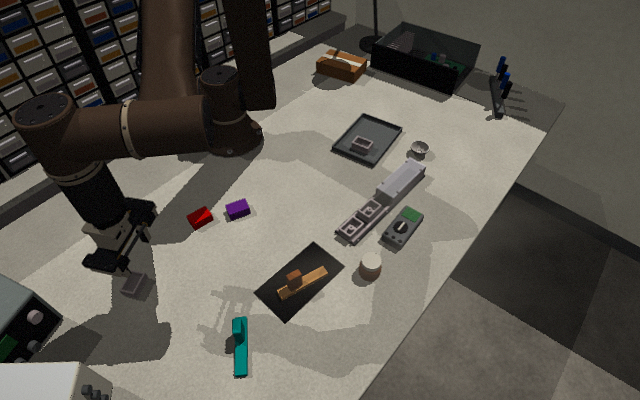

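Call:
jog_arm:
  series:
    - [-1, 60, 0, 40, 0, 0, 0]
    - [-1, 75, 0, 90, 0, 0, 0]
    - [-1, 75, 0, 140, 0, 0, 0]
    - [-1, 75, 0, 165, 0, 0, 0]
    - [-1, 75, 0, 177, 0, 0, 0]
    - [-1, 75, 0, 177, 0, 0, 0]
    - [1, 75, 0, 177, 0, 0, 0]
    - [1, 75, 0, 177, 0, 0, 0]
    - [1, 75, 0, 177, 0, 0, 0]
    - [1, 75, 0, 177, 0, 0, 0]
    - [1, 75, 0, 177, 0, 0, 0]
    - [1, 75, 0, 120, 0, 0, 0]
    - [1, 75, 0, 60, 0, 0, 0]
    - [1, 75, 0, 0, 0, 0, 0]

```text
t: 57.25
eef_pos: [0.2942, -0.6122, 0.1825]
orientation: [-3.139, -0.001, -2.622]
ft_force: [0.8, -0.7, -1.0]
finger_gap: 0.773
```

Run:
```python
from h import *
st(); print(row([.48,-.25,.2],0,-115)); print(row([.53,.05,.2],0,-95));print(row([.413,.375,.16],0,-80.5))
```

```text
t 57.25 tcp [ 0.2942 -0.6122  0.1825] gp [ 0.2942 -0.6122  0.2015] rpy [-179.9   -0.  -150.2] q [-0.84  0.39 -0.04  0.   -1.14 -0.22] F [ 0.8 -0.7 -1. ] gap 68.1
([-341.2, 222.0, 0.7], [-0.002, -0.001, -0.614])
([-533.7, 457.5, 0.0], [-0.002, -0.002, -0.964])
([-593.6, 797.8, 39.1], [-0.002, -0.002, -1.217])
```

Call:
jog_arm:
  series:
    - [1, -341, 222, 0, 0, 0, -0.614]
    - [1, -341, 222, 0, 0, 0, -0.614]
    - [1, -341, 222, 0, 0, 0, -0.614]
    - [1, -341, 222, 0, 0, 0, -0.614]
    - [1, -341, 222, 0, 0, 0, -0.614]
    - [1, -341, 222, 0, 0, 0, -0.614]
    - [1, -341, 222, 0, 0, 0, -0.614]
    - [1, -534, 458, 0, 0, 0, -0.964]
    - [1, -534, 458, 0, 0, 0, -0.964]
    - [1, -534, 458, 0, 0, 0, -0.964]
    - [1, -534, 458, 0, 0, 0, -0.964]
    - [1, -534, 458, 0, 0, 0, -0.964]
    - [1, -594, 798, 39, 0, 0, -1.217]
    - [1, -594, 798, 39, 0, 0, -1.217]
    - [1, -594, 798, 39, 0, 0, -1.217]
    - [1, -594, 798, 39, 0, 0, -1.217]
    - [1, -594, 798, 39, 0, 0, -1.217]
    - [1, -594, 798, 39, 0, 0, -1.217]
    - [1, -594, 798, 39, 0, 0, -1.217]
    - [1, -594, 798, 39, 0, 0, -1.217]

```text
t: 59.75
eef_pos: [0.4131, 0.3745, 0.1388]
orientation: [3.141, -0.004, -1.404]
ft_force: [-0.6, -0.8, -0.5]
finger_gap: 0.777
```

Run:
```python
from h import *
st(); snap('wrist','v_wrist'); print(row([.413,.375,.0305],0,-80.5))
```

```text
t 59.75 tcp [0.4131 0.3745 0.1388] gp [0.4131 0.3746 0.1578] rpy [180.   -0.2 -80.5] q [ 1.09  0.24 -0.37  0.   -0.96 -0.92] F [-0.6 -0.8 -0.5] gap 68.4
([-1.2, 0.3, 127.5], [-0.0, -0.003, 0.0])
```

View pics/v_wrist.png

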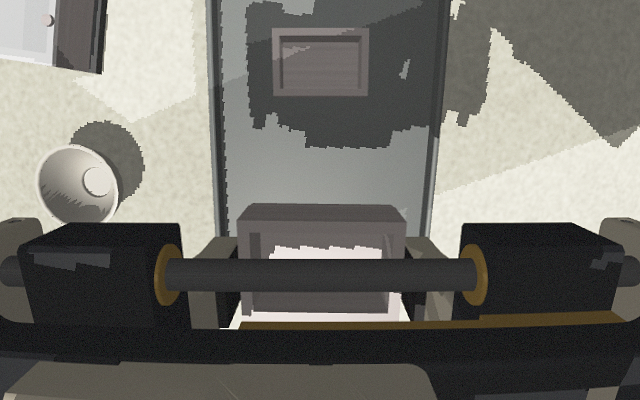

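Call:
jog_arm:
  series:
    - [1, 0, 0, 50, 0, 0, 0]
    - [1, 0, 0, 95, 0, 0, 0]
    - [1, 0, 0, 115, 0, 0, 0]
    - [1, 0, 0, 124, 0, 0, 0]
    - [1, 0, 0, 129, 0, 0, 0]
    - [1, 0, 0, 129, 0, 0, 0]
    - [-0.7, 0, 0, 129, 0, 0, 0]
    - [-0.7, 0, 0, 129, 0, 0, 0]
    - [-0.7, 0, 0, 80, 0, 0, 0]
    - [-0.7, 0, 0, 20, 0, 0, 0]
    - [-0.7, 0, 0, -40, 0, 0, 0]

```text
t: 61.18
eef_pos: [0.4132, 0.375, 0.1812]
orientation: [-3.141, -0.003, -1.404]
ft_force: [0.1, 1.8, -0.2]
finger_gap: 0.846
```

Run:
```python
from h import *
st(); ms,im=snap('scene','w_scene'); md,imd=snap('side','w_side')
c=im[100:300,240:440]; cv2.imwrite('pics/w_crop.png',cv2.resize(c,None,fx=3,fy=3,interpolation=cv2.INTER_CUBIC))
c=imd[110:210,250:350]; cv2.imwrite('pics/w_crop2.png',cv2.resize(c,None,fx=6,fy=6,interpolation=cv2.INTER_CUBIC))
```

```text
t 61.17 tcp [0.4132 0.375  0.1812] gp [0.4131 0.375  0.2002] rpy [-180.    -0.2  -80.4] q [ 1.09  0.2  -0.31  0.   -1.06 -0.92] F [ 0.1  1.8 -0.2] gap 74.4
```

View pics/w_crop.png

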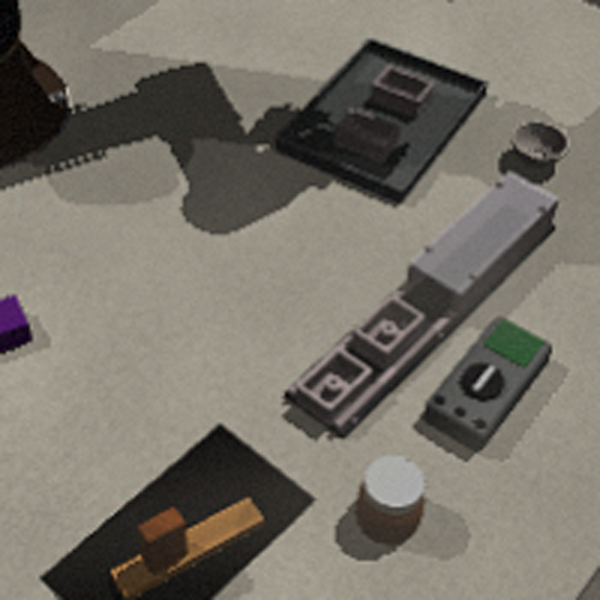

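View pics/w_crop2.png

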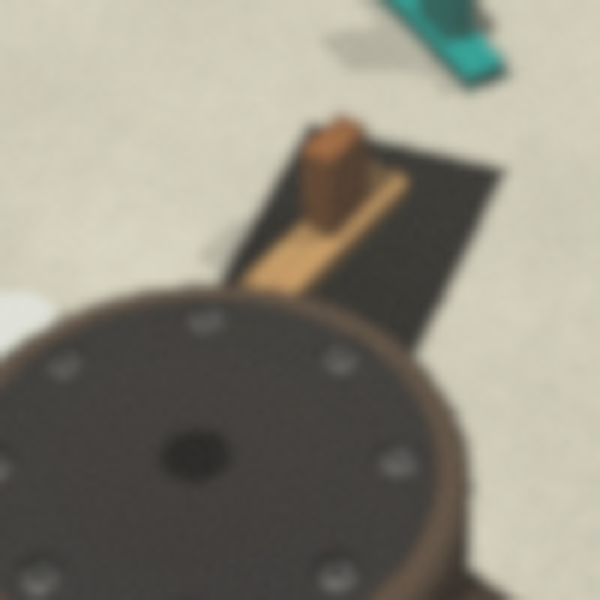

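Run:
```python
from h import *
st(); print(row([.655,-.24,.24],0,-108)); print(row([.55,.05,.24],0,-95))
```

```text
t 61.27 tcp [0.4158 0.3783 0.1869] gp [0.4156 0.3782 0.2059] rpy [-179.5    0.3  -80.4] q [ 1.09  0.2  -0.31  0.   -1.05 -0.92] F [-0.2  0.8 -0.6] gap 74.6
([649.4, -132.9, -36.4], [-0.008, 0.008, 0.482])
([345.9, -77.8, -35.2], [-0.009, 0.007, 0.255])
```

Call:
jog_arm:
  series:
    - [-0.7, 346, -78, -38, 0, 0, 0.255]
    - [-0.7, 346, -78, -38, 0, 0, 0.255]
    - [-0.7, 346, -78, -38, 0, 0, 0.255]
    - [-0.7, 346, -78, -38, 0, 0, 0.255]
    - [-0.7, 346, -78, -38, 0, 0, 0.255]
    - [-0.7, 346, -78, -38, 0, 0, 0.255]
    - [-0.7, 650, -133, -38, 0, 0, 0.482]
    - [-0.7, 650, -133, -38, 0, 0, 0.482]
    - [-0.7, 650, -133, -38, 0, 0, 0.482]
    - [-0.7, 650, -133, -38, 0, 0, 0.482]
    - [-0.7, 650, -133, -38, 0, 0, 0.482]
    - [-0.7, 650, -133, -38, 0, 0, 0.482]

```text
t: 62.78
eef_pos: [0.6523, -0.2476, 0.2177]
orientation: [-3.141, -0.003, -1.891]
ft_force: [-0.6, -0.7, 0.1]
finger_gap: 0.851
```

Run:
```python
from h import *
st(); m,im=snap('wrist','x_wrist'); np.save('x_m.npy',m,allow_pickle=True); snap('scene','x_scene'); snap('side','x_side')
```

```text
t 62.77 tcp [ 0.6523 -0.2476  0.2177] gp [ 0.6523 -0.2475  0.2367] rpy [-180.    -0.2 -108.3] q [-0.08  0.4   0.05  0.   -1.22 -0.24] F [-0.6 -0.7  0.1] gap 74.9
```

View pics/x_wrist.png

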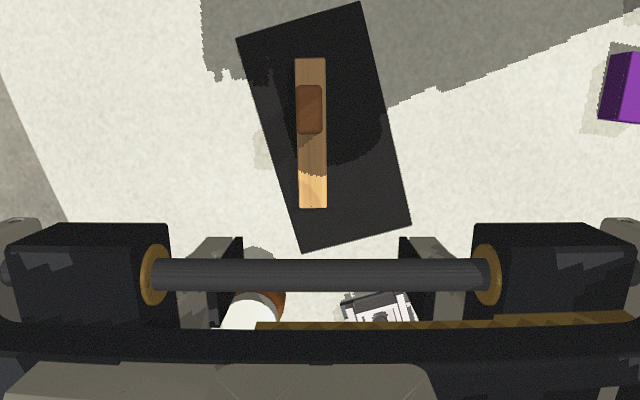

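```bash
python3 - <<'E'
from h import *
m=np.load('x_m.npy',allow_pickle=True).item(); im=cv2.imread('pics/x_wrist.png')
c=im[40:230,250:390]; cv2.imwrite('pics/x_crop.png',cv2.resize(c,None,fx=4,fy=4,interpolation=cv2.INTER_CUBIC)[:600*4])
E
python3 - <<'E'
import cv2
im=cv2.imread('pics/x_crop.png'); print(im.shape); cv2.imwrite('pics/x_crop3.png',cv2.resize(im,(420,570)))
E
```

```text
(760, 560, 3)
```

View pics/x_crop3.png

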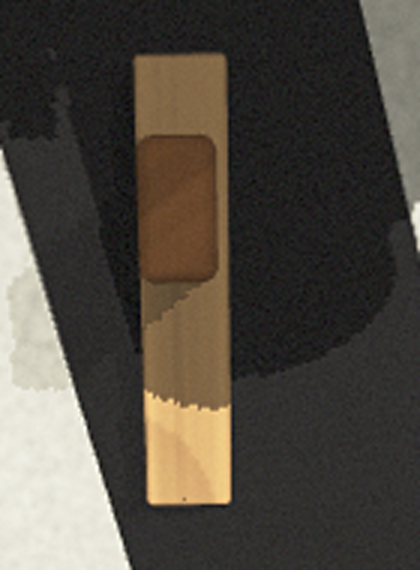

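Run:
```python
from h import *
m=np.load('x_m.npy',allow_pickle=True).item()
b=cast(m,[[295,58.3],[325.3,58.3],[299,208],[327,207.3]],.019); g=cast(m,[[309,109.5]],.081)[0]
t=(b[0]+b[1])/2; p=(b[2]+b[3])/2; d=(p-t)/np.linalg.norm(p-t)
print(t,p,np.linalg.norm(p-t),np.degrees(np.arctan2(d[1],d[0])),'origin',t+d*.05,p-d*.1,'grip',g)
h=np.degrees(np.arctan2(d[1],d[0]))
o=(t+d*.05+p-d*.1)/2
print(row([o[0],o[1],.15],0,h-180),row([o[0],o[1],.062],0,h-180))
```

```text
[ 0.62550844 -0.3630439   0.019     ] [ 0.67019954 -0.22145614  0.019     ] 0.14847352897532562 72.48209610255566 origin [ 0.64055863 -0.31536275  0.019     ] [ 0.64009916 -0.31681843  0.019     ] grip [ 0.64039621 -0.31621945  0.081     ]
([72.3, -11.4, 88.1], [-0.001, -0.002, -0.01]) ([72.1, -11.3, 176.1], [-0.001, -0.002, -0.01])
```

The origin from the bar and from the grip block agrees to 1 mm: (0.640,-0.316), heading 72.5°. Now I'll grip the block.

Call:
jog_arm:
  series:
    - [-0.7, 50, -8, 40, 0, 0, -0.01]
    - [-0.7, 72, -11, 88, 0, 0, -0.01]
    - [-0.7, 72, -11, 130, 0, 0, -0.01]
    - [-0.7, 72, -11, 160, 0, 0, -0.01]
    - [-0.7, 72, -11, 176, 0, 0, -0.01]
    - [-0.7, 72, -11, 176, 0, 0, -0.01]
    - [1, 72, -11, 176, 0, 0, -0.01]
    - [1, 72, -11, 176, 0, 0, -0.01]
    - [1, 72, -11, 176, 0, 0, -0.01]
    - [1, 72, -11, 176, 0, 0, -0.01]
    - [1, 72, -11, 176, 0, 0, -0.01]
    - [1, 72, -11, 176, 0, 0, -0.01]
    - [1, 72, -11, 176, 0, 0, -0.01]
    - [1, 72, -11, 176, 0, 0, -0.01]

```text
t: 64.68
eef_pos: [0.6404, -0.3161, 0.0432]
orientation: [-3.14, -0.003, -1.876]
ft_force: [0.3, 0.1, -0.6]
finger_gap: 0.25
```

Run:
```python
from h import *
st()
u=np.array([.0226,.9997])
def ch(y): return np.array([.640+(-.086+.086)*0,0])
O=np.array([.640+(.106+.086)*.0226,.106]); print(O)
for s in [-.205-.10-.02, -.10+.002]:
    q=O+u*s; print(s,q)
    print(row([q[0],q[1],.10],0,-91.3),row([q[0],q[1],.0705],0,-91.3))
```

```text
t 64.67 tcp [ 0.6404 -0.3161  0.0432] gp [ 0.6403 -0.3161  0.0622] rpy [-179.9   -0.2 -107.5] q [-0.19  0.56 -0.1   0.   -0.9  -0.12] F [ 0.3  0.1 -0.6] gap 22.0
[0.6443392 0.106    ]
-0.325 [ 0.6369942 -0.2189025]
([-91.6, 32.4, -38.1], [-0.001, -0.003, -0.283]) ([-91.7, 32.4, -8.6], [-0.001, -0.003, -0.283])
-0.098 [0.6421244 0.0080294]
([-309.6, 95.8, -38.8], [-0.001, -0.003, -0.283]) ([-309.7, 95.8, -9.3], [-0.001, -0.003, -0.283])
```

Call:
jog_arm:
  series:
    - [1, 0, 0, -30, 0, 0, 0]
    - [1, 0, 0, -50, 0, 0, 0]
    - [1, -92, 32, -50, 0, 0, -0.283]
    - [1, -92, 32, -50, 0, 0, -0.283]
    - [1, -92, 32, -50, 0, 0, -0.283]
    - [1, -92, 32, -50, 0, 0, -0.283]
    - [1, -92, 32, -20, 0, 0, -0.283]
    - [1, -92, 32, -9, 0, 0, -0.283]
    - [1, -92, 32, -7, 0, 0, -0.283]
    - [1, -92, 32, -7, 0, 0, -0.283]

```text
t: 65.92
eef_pos: [0.6379, -0.2192, 0.0504]
orientation: [-3.14, -0.003, -1.594]
ft_force: [-0.5, 0.3, -1.4]
finger_gap: 0.254
```

Run:
```python
from h import *
st(); m,im=snap('scene','y_scene'); md,imd=snap('side','y_side')
c=im[170:290,290:430]; cv2.imwrite('pics/y_crop.png',cv2.resize(c,None,fx=5,fy=5,interpolation=cv2.INTER_CUBIC))
c=imd[120:320,190:350]; cv2.imwrite('pics/y_crop2.png',cv2.resize(c,None,fx=3,fy=3,interpolation=cv2.INTER_CUBIC))
```

```text
t 65.92 tcp [ 0.6379 -0.2192  0.0504] gp [ 0.6379 -0.2191  0.0694] rpy [-179.9   -0.2  -91.3] q [-0.04  0.5  -0.19  0.   -0.87  0.02] F [-0.5  0.3 -1.4] gap 22.4
```

View pics/y_crop.png

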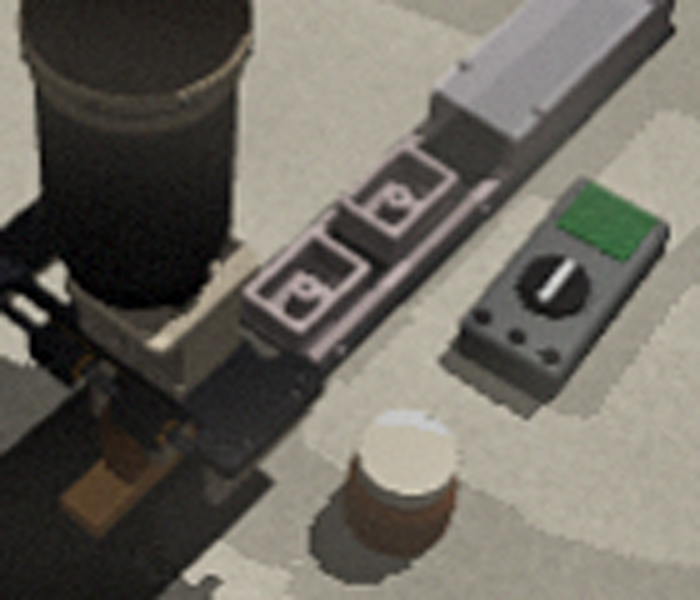

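View pics/y_crop2.png

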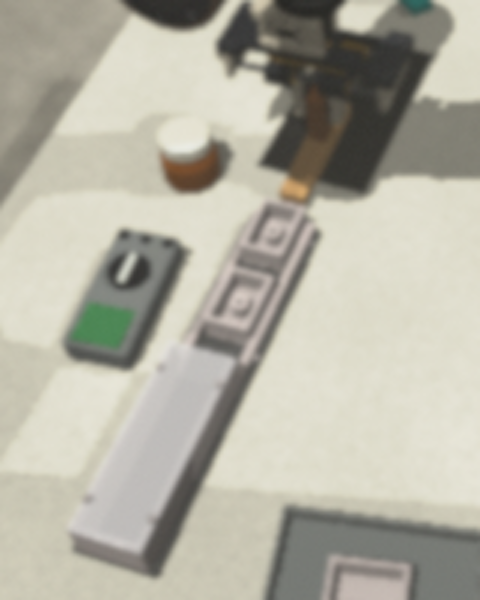

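Call:
jog_arm:
  series:
    - [1, -15, 0, 0, 0, 0, 0]
    - [1, -30, 0, 0, 0, 0, 0]
    - [1, -45, 0, 0, 0, 0, 0]
    - [1, -60, 0, 0, 0, 0, 0]
    - [1, -75, 0, 0, 0, 0, 0]
    - [1, -90, 0, 0, 0, 0, 0]
    - [1, -105, 0, 0, 0, 0, 0]
    - [1, -120, 0, 0, 0, 0, 0]
    - [1, -120, 0, 0, 0, 0, 0]

```text
t: 67.15
eef_pos: [0.6402, -0.0973, 0.0494]
orientation: [-3.141, -0.003, -1.592]
ft_force: [0.2, -0.1, -1.1]
finger_gap: 0.253
```

Run:
```python
from h import *
st(); md,imd=snap('side','z_side')
c=imd[120:320,190:350]; cv2.imwrite('pics/z_crop2.png',cv2.resize(c,None,fx=3,fy=3,interpolation=cv2.INTER_CUBIC))
```

```text
t 67.15 tcp [ 0.6402 -0.0973  0.0494] gp [ 0.6402 -0.0972  0.0684] rpy [-1.80e+02 -1.00e-01 -9.12e+01] q [ 0.15  0.47 -0.26  0.   -0.84 -0.18] F [ 0.2 -0.1 -1.1] gap 22.3
```

View pics/z_crop2.png

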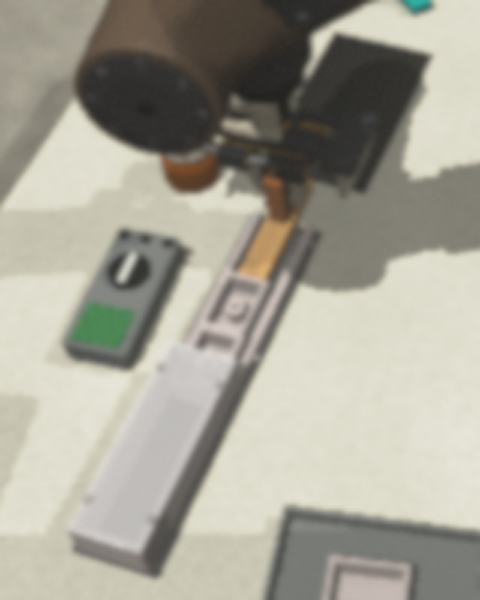

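Call:
jog_arm:
  series:
    - [1, -15, 0, 0, 0, 0, 0]
    - [1, -30, 0, 0, 0, 0, 0]
    - [1, -45, 0, 0, 0, 0, 0]
    - [1, -60, 0, 0, 0, 0, 0]
    - [1, -75, 0, 0, 0, 0, 0]
    - [1, -88, 0, 0, 0, 0, 0]
    - [1, -98, 0, 0, 0, 0, 0]
    - [1, -106, 0, 0, 0, 0, 0]
    - [1, -110, 0, 0, 0, 0, 0]
    - [1, -110, 0, 0, 0, 0, 0]
    - [1, -110, 0, 0, 0, 0, 0]

```text
t: 68.58
eef_pos: [0.6427, 0.0112, 0.0492]
orientation: [-3.141, -0.003, -1.594]
ft_force: [-0.0, 0.1, -0.8]
finger_gap: 0.25
```

Run:
```python
from h import *
st(); md,imd=snap('side','za_side'); m,im=snap('scene','za_scene')
c=imd[120:320,190:350]; d=im[130:255,300:440]
cv2.imwrite('pics/za.png',np.hstack([cv2.resize(c,(400,500),interpolation=cv2.INTER_CUBIC),cv2.resize(d,(400,500),interpolation=cv2.INTER_CUBIC)]))
```

```text
t 68.58 tcp [0.6427 0.0112 0.0492] gp [0.6427 0.0112 0.0682] rpy [-180.    -0.2  -91.3] q [ 0.32  0.46 -0.27  0.   -0.84 -0.35] F [-0.   0.1 -0.8] gap 22.0
```

View pics/za.png

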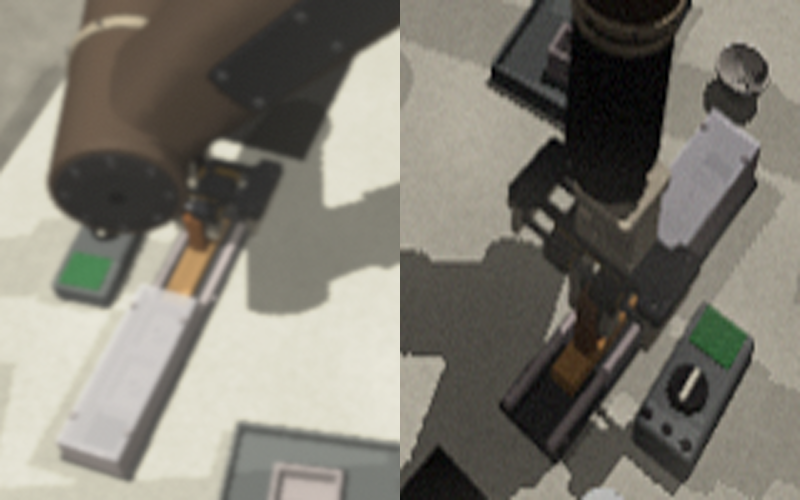

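Call:
jog_arm:
  series:
    - [1, -4, 0, 0, 0, 0, 0]
    - [1, -8, 0, 0, 0, 0, 0]
    - [1, -10, 0, 0, 0, 0, 0]
    - [1, -10, 0, 0, 0, 0, 0]
    - [1, -10, 0, 0, 0, 0, 0]

```text
t: 69.3
eef_pos: [0.643, 0.0214, 0.0492]
orientation: [-3.141, -0.003, -1.593]
ft_force: [0.5, 0.5, -0.0]
finger_gap: 0.249
```

Call:
jog_arm:
  series:
    - [1, 15, 0, 0, 0, 0, 0]
    - [1, 50, 0, 0, 0, 0, 0]
    - [1, 110, 0, 0, 0, 0, 0]
    - [1, 170, 0, 0, 0, 0, 0]
    - [1, 230, 0, 0, 0, 0, 0]
    - [1, 240, 0, 0, 0, 0, 0]
    - [1, 240, 0, 0, 0, 0, 0]

```text
t: 70.18
eef_pos: [0.637, -0.2201, 0.0497]
orientation: [-3.141, -0.003, -1.596]
ft_force: [-0.6, -0.2, -1.7]
finger_gap: 0.25
```

Run:
```python
from h import *
st(); md,imd=snap('side','zb_side'); m,im=snap('scene','zb_scene')
c=imd[120:320,190:350]; d=im[130:255,300:440]
cv2.imwrite('pics/zb.png',np.hstack([cv2.resize(c,(400,500),interpolation=cv2.INTER_CUBIC),cv2.resize(d,(400,500),interpolation=cv2.INTER_CUBIC)]))
print(row([.6404,-.316,.11],0,-107.5),row([.6404,-.316,.0625],0,-107.5))
```

```text
t 70.17 tcp [ 0.637  -0.2201  0.0497] gp [ 0.637  -0.22    0.0687] rpy [-180.    -0.2  -91.4] q [-0.04  0.5  -0.2   0.   -0.87  0.02] F [-0.6 -0.2 -1.7] gap 22.0
([97.9, -5.2, -40.8], [-0.001, -0.003, 0.283]) ([97.7, -5.1, 6.7], [-0.001, -0.003, 0.283])
```

View pics/zb.png

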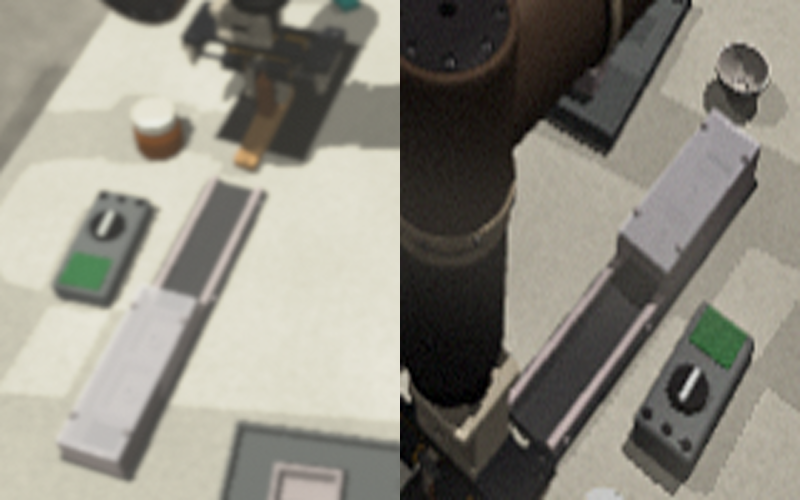

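Call:
jog_arm:
  series:
    - [1, 0, 0, -40, 0, 0, 0]
    - [1, 98, -5, -40, 0, 0, 0.283]
    - [1, 98, -5, -40, 0, 0, 0.283]
    - [1, 98, -5, -20, 0, 0, 0.283]
    - [1, 98, -5, -5, 0, 0, 0.283]
    - [1, 98, -5, 4, 0, 0, 0.283]
    - [1, 98, -5, 7, 0, 0, 0.283]
    - [1, 98, -5, 7, 0, 0, 0.283]

```text
t: 71.28
eef_pos: [0.6408, -0.3162, 0.0435]
orientation: [-3.139, -0.003, -1.875]
ft_force: [0.2, 1.2, -2.2]
finger_gap: 0.246
```

Call:
jog_arm:
  series:
    - [0, 0, 0, 0, 0, 0, 0]
    - [-0.3, 0, 0, 0, 0, 0, 0]
    - [-0.3, 0, 0, 0, 0, 0, 0]
    - [-0.3, 0, 0, -30, 0, 0, 0]
    - [-0.3, 0, 0, -80, 0, 0, 0]
    - [-0.3, -60, 0, -130, 0, 0, 0]
    - [-0.3, -60, 0, -130, 0, 0, 0]
    - [-0.3, -60, 0, -130, 0, 0, 0]

```text
t: 72.28
eef_pos: [0.6587, -0.2585, 0.1737]
orientation: [-3.139, -0.002, -1.875]
ft_force: [1.2, -0.2, 0.4]
finger_gap: 0.648
```

Run:
```python
from h import *
st(); m,im=snap('wrist','zc_wrist'); np.save('zc_m.npy',m,allow_pickle=True); snap('scene','zc_scene'); snap('side','zc_side')
```

```text
t 72.28 tcp [ 0.6587 -0.2585  0.1737] gp [ 0.6587 -0.2584  0.1927] rpy [-1.798e+02 -1.000e-01 -1.074e+02] q [-0.1   0.44  0.02  0.   -1.14 -0.21] F [ 1.2 -0.2  0.4] gap 57.0
```

View pics/zc_wrist.png

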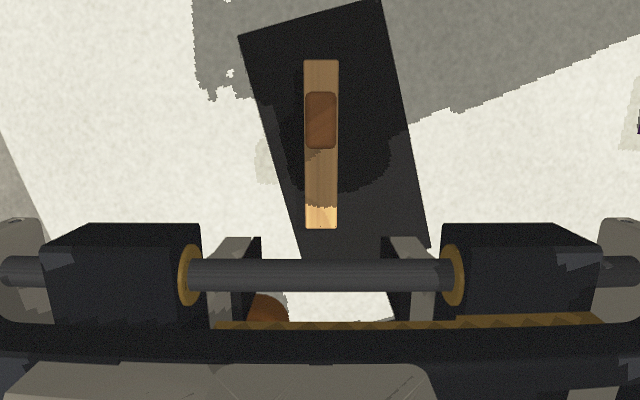

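View pics/zc_scene.png

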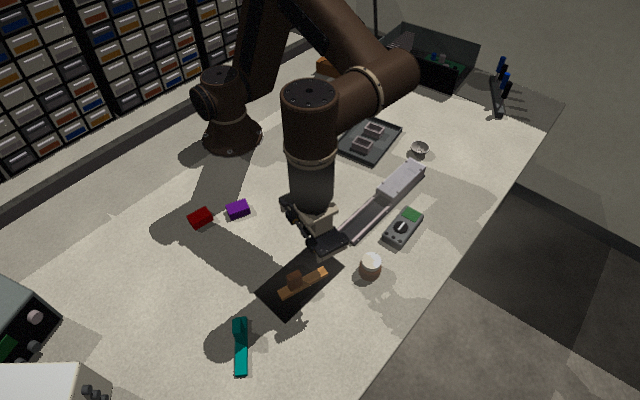

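The stick is back on the mat, upright. As a final check I'll look at the guard and the tray from above with the wrist camera.

Run:
```python
from h import *
print(row([.65,.30,.26],0,-91.3))
```

```text
([-531.3, 175.7, -71.1], [0.001, -0.003, -0.284])
```

Call:
jog_arm:
  series:
    - [-0.3, -30, 0, -70, 0, 0, 0]
    - [-0.3, -531, 176, -71, 0, 0, -0.284]
    - [-0.3, -531, 176, -71, 0, 0, -0.284]
    - [-0.3, -531, 176, -71, 0, 0, -0.284]
    - [-0.3, -531, 176, -71, 0, 0, -0.284]
    - [-0.3, -531, 176, -71, 0, 0, -0.284]
    - [-0.3, -531, 176, -71, 0, 0, -0.284]
    - [-0.3, -531, 176, -71, 0, 0, -0.284]
    - [-0.3, -531, 176, -71, 0, 0, -0.284]
    - [-0.3, -531, 176, -71, 0, 0, -0.284]
    - [-0.3, -531, 176, -71, 0, 0, -0.284]
    - [-0.3, -531, 176, -71, 0, 0, -0.284]

```text
t: 73.92
eef_pos: [0.6501, 0.2992, 0.2409]
orientation: [3.141, -0.005, -1.593]
ft_force: [-0.4, 0.0, -0.1]
finger_gap: 0.652
```

Run:
```python
from h import *
st(); m,im=snap('wrist','zd_wrist'); np.save('zd_m.npy',m,allow_pickle=True); snap('scene','zd_scene')
```

```text
t 73.92 tcp [0.6501 0.2992 0.2409] gp [0.6501 0.2993 0.2599] rpy [179.9  -0.3 -91.3] q [ 0.7   0.42  0.14  0.   -1.29 -0.73] F [-0.4  0.  -0.1] gap 57.4
```

View pics/zd_wrist.png

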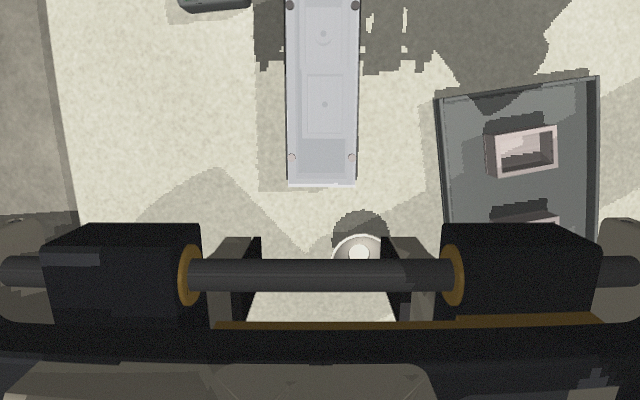

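View pics/zd_scene.png

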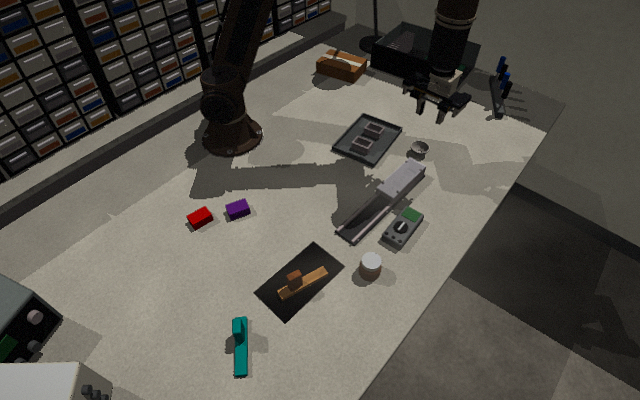

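Run:
```python
from h import *
m=np.load('zd_m.npy',allow_pickle=True).item(); im=cv2.imread('pics/zd_wrist.png')
c=cv2.resize(im[0:200,260:380],None,fx=3,fy=3,interpolation=cv2.INTER_CUBIC); cv2.imwrite('pics/zd_crop.png',cv2.convertScaleAbs(c,alpha=3,beta=-420))
b=cast(m,[[323,37],[325,104]],.03); print(b,b[:,:2]-[.6443,.106])
print(cast(m,[[526,152]],.035))
```

```text
[[0.64558784 0.15875012 0.03      ]
 [0.64487217 0.2232218  0.03      ]] [[0.00128784 0.05275012]
 [0.00057217 0.1172218 ]]
[[0.43260874 0.27486602 0.035     ]]
```

View pics/zd_crop.png

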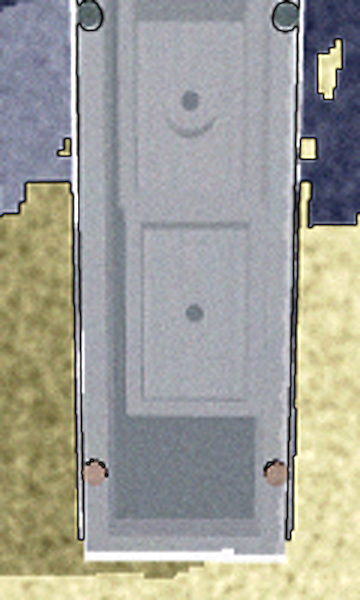

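Both sound covers sit hollow side up under the guard, at y ≈ 0.05 and 0.117 in the channel frame. The tray and stick are fine too, so I'll hand in.

Run:
```python
from rig import ctrl
print(ctrl.job_done())
```

```text
the job is handed in; nothing more can be done
None
```

All four covers were there. I turned each one over, sorted it, and handed the job in at about 74 s of the 210 s allowed; no verdict was reported.

- **Sound covers:** two had a boss. I put them hollow side up in the lane and fed them with the wooden stick until its tip was about 15 mm past the guard's mouth.
- **Rejects:** two had no boss. They are in the grey tray, hollow side up.
- **Stick:** it is back on the mat, upright, where it started.

**Last checks:**
- **Under the guard:** through the clear guard, the bosses are at about y = 53 and 117 mm in the channel frame and within 2 mm of its centre line. The required range is 32 to 165 mm.
- **Tray:** the overhead picture shows one reject in full and only the edge of the other, which the gripper hid. The scene view shows both in the tray.
- **Bystanders:** meter, jar and dish look unmoved by eye in the scene picture; I did not measure them.
- **Knocks and clearance:** I saw no cover knocked aside. The arm ended well clear of everything with the gripper empty.

My estimates of the mouth's position differed by about 2 mm between cameras, so I pushed about 10 mm further to be safe. No check failed.

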